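# Make up a fork for the next shift: axle home, lever folded, its parts in the job drawer

### The job

Make this fork ready for the next shift so that nothing of it goes astray. Its thru-axle is only started in the thread: with the lever open, screw it in clockwise until it is snug, and only then fold the lever fully closed along the fork leg. Put whichever of the fork's own parts lie on the bench (brake-pad box, headset box, stem, brake caliper) into the open drawer and slide the drawer fully shut, leaving everything else on the bench where it is.

Things in the scene. Friction and masses are not known exactly. Their poses are not given: they have to be found in the camera images.
- axle_head (a point): On the vertical axis of the thru-axle, at its lever's pivot pin, about 183 mm above the bench (4.5 mm higher when three turns out). White fork fixed on its side, black dropouts one above the other with an orange spacer between; the axle's steel head (32 mm across, 19 mm high to the pin) is on the upper one. Within 120 mm only head and lever stand above 172 mm.
- lever_tip (a point): Free end of the red lever, 86 mm from its pivot pin: flat bar 18 mm wide (14 mm in its last 30 mm), 9 mm thick, hinged on the axle's head. Open, it leans outward and up from the axle's axis and serves as the crank that turns the axle. Seen from above, axle_head to this point is the way the lever points.
- axle (a joint): Turn of the axle in its thread, rad: grows as it is screwed in, clockwise from above. 0 is three turns out, 18.85 the stop, snug; 1.5 mm a turn. Stays where left; turning takes 0.12 N m (3 N sideways at 40 mm from the axis). At the stop the open lever points away from the fork's crown, so that folded it lies along the fork leg.
- lever (a joint): Fold of the lever, rad: 0 closed, lying level (flat over the fork leg when the axle is snug); 1.57 upright; 2.3 fully open, leaning 42 degrees past upright to the side opposite to where it lies when closed. Starts at 2.1 to 2.3, stays where left, takes about 0.22 N m to swing (4 N at 55 mm from the pin).
- fork: The white fork in its bench cradle, fixed to the bench. Origin on the axle's axis at bench level; x axis points along the legs to the crown, which lies 375 mm off; the steerer tube runs on to 590 mm.
- drawer (a joint): Opening of the one drawer of a low blue bench-top drawer unit (280 mm deep, 400 mm wide, 115 mm high, fixed), in m: 0 shut, grows as the drawer comes out towards the robot, at most 0.197. Starts 0.175 to 0.195 open; slides against about 1 N.
- drawer_handle (a point): Middle of the drawer's bar handle (level, 120 mm long, 35 mm before the front panel, 77 mm up). x axis: the way it slides shut; y: along the bar. The drawer's inside runs from x 56 to 291, y -179 to 179 mm from here; floor 55 mm below it, side walls to 6 mm below, front panel to 26 mm above. Open by q m, the unit's top (38 mm above here) hides x beyond 0.050 + q; 75 mm high things pass under.
- pads_mid (a point): Centre of a brown cardboard brake-pad box with a white label, 100 (x) x 56 (y) x 32 mm high. May be absent.
- headset_mid (a point): Centre of a white headset-bearing box with a blue band and a blue disc on top, 64 x 64 x 34 mm high. May be absent.
- stem_mid (a point): Centre of a black handlebar stem, 112 mm long (x), 42 mm high: round clamp 38 mm across at -x standing on its end face, bar clamp block 44 mm wide at +x, between them a neck 30 mm wide (y) and 34 mm high, from 19 mm on the -x side to 19 mm on the +x side of this point. May be absent.
- caliper_mid (a point): Centre of a dark brake caliper with a steel stripe along its top, body 78 (x) x 36 (y) x 34 mm high, with a low 20 mm wide lug at each end (102 mm in all). May be absent.
- tape: Not part of the job: roll of cream masking tape lying flat, 96 mm across, 45 mm high. Origin at the middle of its underside.
- fluid: Not part of the job: tall pink bottle with blue cap, 72 mm across, 210 mm high. Origin at the middle of its underside.
- drink: Not part of the job: red drinks bottle, 68 mm across, 170 mm high. Origin at the middle of its underside.
- grease: Not part of the job: low green jar with white cap, 76 mm across, 60 mm high. Origin at the middle of its underside.
- spanner: Not part of the job: flat steel spanner, 190 mm long, lying on the drawer unit. Origin at the middle of its underside.
- driver: Not part of the job: blue-handled screwdriver, 200 mm long. Origin at the middle of its underside.
There are look-alikes about, which are no part of the job. There is more than one size of the part that bears pads_mid; the job needs the smaller. Of the things that look like the part that bears headset_mid, take the one that is farthest to the robot's right at the start.

How it is judged:
On the way, in this order (a step that is already met when the one before it is completed fails the run):
1. the axle is screwed in until snug, its lever still open (value of joint axle above 18.63 rad and value of joint lever above 1 rad), for 0.2 s.
2. the lever is folded closed with the axle snug (value of joint axle above 18.63 rad and value of joint lever below 0.12 rad), for 0.2 s.
At the end, for the whole second after the job is handed in: The axle is within 0.2 rad of its stop, the lever within 0.12 rad of closed, every one of the fork's parts that was on the bench lies inside the drawer, and the drawer is within 8 mm of shut (all of step 2 and value of joint drawer below 0.008 m and x of pads_mid in the frame of drawer_handle between 0.05 and 0.295 m and y of pads_mid in the frame of drawer_handle between -0.19 and 0.19 m and z of pads_mid in the frame of drawer_handle between -0.055 and 0.015 m and x of headset_mid in the frame of drawer_handle between 0.05 and 0.295 m and y of headset_mid in the frame of drawer_handle between -0.19 and 0.19 m and z of headset_mid in the frame of drawer_handle between -0.055 and 0.015 m and x of stem_mid in the frame of drawer_handle between 0.05 and 0.295 m and y of stem_mid in the frame of drawer_handle between -0.19 and 0.19 m and z of stem_mid in the frame of drawer_handle between -0.055 and 0.015 m and x of caliper_mid in the frame of drawer_handle between 0.05 and 0.295 m and y of caliper_mid in the frame of drawer_handle between -0.19 and 0.19 m and z of caliper_mid in the frame of drawer_handle between -0.055 and 0.015 m); the robot touches nothing.
It fails at once if the lever is folded down while the axle is not yet snug (value of joint lever below 0.6 rad and value of joint axle below 18.5 rad).
It fails at once if something that is not part of the job is moved by more than 40 mm (distance of any of tape, fluid, drink, grease, spanner, driver from where it was at the start of the episode above 0.04 m).
Of pads, headset, stem, caliper only 2 to 4 are there at a start; the rules pass over those that are not, and their reading is None.
At some moment in a run one of pads, headset, stem, caliper may be knocked a few centimetres aside while the robot is not near it.
Once in a run the grip may slacken for a moment while it holds something.
It also fails if it takes over 210 s, if anything falls off the work surface, if the arm or the gripper's body presses on something with over 40 N, if the wrist force passes 120 N, or if a joint passes its speed limit or range.

### The arm

A 6-joint arm with a two-finger parallel gripper is mounted at the origin on the work surface. World frame = base frame: x ahead of the robot, y to its left, z up, the work surface at z = 0. Lengths are in m, angles in rad, forces in N, time in s.
With the tool pointing down it reaches from about 0.3 to 0.875 m from the base axis. Payload 6.4 kg.
Tool frame: the origin (TCP) lies midway between the tips of the shut fingers; the grasp point (between the pads) lies ctrl.grip_depth behind it (ctrl.grip_depth is the distance from the TCP to the grasp point, in m); x points along the fingers, y is the direction in which the jaws open and shut, and the axes are right-handed (so a half turn about x gives the same grasp; the last joint's range is limited). The gripper opens to 85 mm and grips with 20 to 120 N. Pads are 22 mm wide; open, the fingers measure 114 mm over their backs; the gripper's body (76 mm by 85 mm) begins 54 mm behind the grasp point. The pads swing forward as they close: fully open they stand 13 mm farther back than shut.
Start: joints at [-1.453, 0.181, 1.607, -0, 1.354, -0.206], TCP at [0.183, -0.545, 0.231] pointing down, gripper open.
Joint ranges: [-2.99, 2.99], [-0.89, 2.07], [0.3, 2.58], [-1.14, 4.28], [0, 2.63], [-3.12, 3.12]. Speed limits (rad/s): [2.57, 2.57, 3.01, 3.14, 3.14, 3.14].

### API

Orientations are given as a unit quaternion [w, x, y, z].
In Python, from bench import ctrl gives the robot as it stands.
- The arm moves only by the tool carry_out, never from a script. Its argument "motion" is one flat list of numbers, 7 for each row, row after row: the turn, a rotation vector about the tool's x, y, z in degrees, then the shift along the tool's x, y, z in m, then the gripper's target within -1 to 1 (shut at 1, half-way at 0, fully open at -1). A call has 1 to 10 rows; each row shifts and turns the pose as measured when the row begins, along the tool's axes as they then stand; what a row does not reach is not made up. A row lasts 1/10 s, in which the tool goes at most 50 mm and 8.59 degrees, less where a joint would pass 70% of its speed; a pose out of reach is approached as far as the arm can. A call with a gripper value outside its range is refused whole. The fingers move at their own pace and stop on an object; the grip force is fixed at half the most. Time passes only in rows, so rows that do not move let the fingers close. It gives the time, the measured TCP pose, the force and the opening at its end, in the units of the state.
- ctrl.get_obs(): the state, without advancing time (a new reading comes with each control period).
- ctrl.camera(name): name is "side" or "top"; returns the picture (480x640x3 uint8, blue, green, red); there is no depth.
- ctrl.camera_params(name): a dict with "mtx" (3x3 intrinsics, pixels), "pose" (4x4, takes a point from camera to world coordinates). Camera axes: x right, y down, z forward; pixel columns grow to the right and rows downward; lengths in m; the calibration is good to about 2 mm. A picture is of the moment at which its call begins. camera_params takes no time and is no camera call.
- ctrl.hand_in(): hands the job in, once; it reports no verdict.
Trained networks look in the newest picture that a camera, given by its name, has taken for a name from the list of things; names that differ only in an ending like _2 or _b are one class to them, and where a whole thing is asked for, a point or a joint stands for the part that bears it (a point fixed in the world has none). Each returns a list of dicts, best first, with "conf" (0 to 1); they miss things now and then, are a little off and sometimes report something else, mostly with a low value. They report only what shows in the picture. A call takes as long as a camera call. They do not tell look-alikes from the thing itself.
- ctrl.boxes_of(camera, thing): "point" ([x, y, z] in m, in the coordinates of the camera as it stood for that picture, good to about 4 mm: the middle of the surface that is visible of it).
- ctrl.trace(camera, thing): "pixels" (480x640 bool, what is visible of it).
- ctrl.landmark_of(camera, thing): "point" ([x, y, z] in m, in the coordinates of the camera as it stood for that picture, good to about 4 mm: a listed point, or the origin of a listed thing).
The state is a dict: "time_s": time; "q": joint angles; "dq": joint speeds; "joint_efforts": joint torques, N m; "eef_pos": TCP position; "eef_rot": TCP orientation; "wrist_force": force on the tool from outside, world axes, zero at the start; "torque": the same for the moment, N m; "opening": opening from 0.0 (shut) to 1.0 (fully open).
Only numpy, scipy, OpenCV 4.12 (cv2) and the standard library are available. Lean on these libraries where they do the work, as an engineer would, in place of code of your own. Each camera call takes 0.05 s, during which the arm holds its last target. There are 200 camera calls.

## Working session

There is one attempt and no reset: what is moved stays moved. The work goes in short steps, Python scripts to look and compute and a tool call to move; the robot and the scene stay as the last step left them, time stands still between calls to the robot, and variables do not carry over. Pictures are saved under pics/ and viewed, about 12 in all and at most 16, crops included, and the job is handed in when it is done.

Besides the shell and the picture viewer there is one more tool, called after ">>>" by a JSON object that holds its "method" and its "body". carry_out: Moves the arm, as the interface text tells. Its arguments: {"type":"object","properties":{"motion":{"type":"array"}},"required":["motion"]}

```bash
ls; mkdir -p pics; cat > h.py <<'E'
import numpy as np, cv2
from bench import ctrl
from scipy.spatial.transform import Rotation as R
def w(cam,p):
    T=np.array(ctrl.camera_params(cam)["pose"]); return T[:3,:3]@np.array(p)+T[:3,3]
def px(cam,P):
    d=ctrl.camera_params(cam); T=np.array(d["pose"]); c=T[:3,:3].T@(np.array(P)-T[:3,3]); u=np.array(d["mtx"])@c; return u[:2]/u[2]
def lm(cam,n,f="landmark_of"):
    return [(round(r["conf"],2),w(cam,r["point"]).round(4).tolist(),px(cam,w(cam,r["point"])).round().tolist()) for r in getattr(ctrl,f)(cam,n)]
def ray(cam,u,v,z):
    d=ctrl.camera_params(cam); T=np.array(d["pose"]); r=T[:3,:3]@np.linalg.inv(np.array(d["mtx"]))@[u,v,1]; o=T[:3,3]; return o+r*(z-o[2])/r[2]
E
python3 - <<'E'
from h import *
for c in ("top","side"):
    cv2.imwrite(f"pics/{c}0.png",ctrl.camera(c)); print(c,np.array(ctrl.camera_params(c)["pose"]).round(3).tolist())
    for n in ["axle_head","lever_tip","fork","drawer_handle","pads_mid","headset_mid","stem_mid","caliper_mid"]:
        print(n,*lm(c,n),sep="\n   ")
o=ctrl.get_obs(); print(o, ctrl.grip_depth)
E
```

```text
pics
top [[-0.013, -0.989, 0.15, 0.367], [-1.0, 0.01, -0.019, -0.066], [0.018, -0.15, -0.988, 1.232], [0.0, 0.0, 0.0, 1.0]]
axle_head
   (0.76, [0.4512, -0.363, 0.1876], [464.0, 281.0])
   (0.37, [0.4521, -0.0252, 0.0152], [287.0, 289.0])
lever_tip
   (0.87, [0.411, -0.3665, 0.258], [479.0, 301.0])
fork
   (0.97, [0.4579, -0.3658, -0.0043], [441.0, 286.0])
   (0.18, [0.753, 0.006, -0.0005], [273.0, 158.0])
drawer_handle
   (0.93, [0.4278, 0.2963, 0.0718], [129.0, 301.0])
pads_mid
   (0.88, [0.6006, -0.1702, 0.0129], [352.0, 222.0])
   (0.62, [0.2553, -0.3916, 0.0213], [461.0, 380.0])
headset_mid
   (0.84, [0.2652, 0.2609, 0.0137], [152.0, 380.0])
   (0.58, [0.4404, -0.175, 0.0176], [356.0, 294.0])
   (0.48, [0.4318, 0.2971, 0.0723], [129.0, 299.0])
stem_mid
   (0.56, [0.6284, -0.0423, 0.0225], [294.0, 209.0])
caliper_mid
   (0.93, [0.4531, -0.0258, 0.014], [287.0, 289.0])
   (0.46, [0.6041, -0.1716, 0.0148], [353.0, 220.0])
side [[-0.951, -0.228, 0.208, 0.28], [-0.309, 0.737, -0.601, 0.651], [-0.016, -0.636, -0.772, 1.045], [0.0, 0.0, 0.0, 1.0]]
axle_head
   (0.46, [0.457, -0.3667, 0
[... 529 characters left out ...]
3, -0.0213, 0.0176], [345.0, 294.0])
{'time_s': 0.9, 'q': array([-1.45331899e+00,  1.80780307e-01,  1.60700949e+00, -2.51957453e-06,
        1.35379257e+00, -2.06265344e-01]), 'dq': array([-0.00251097, -0.00033637,  0.00119496,  0.00071053,  0.00058118,
        0.0001355 ]), 'joint_efforts': array([ 1.12852831e-03, -4.44826627e+01, -3.51685596e+01, -2.34780382e-04,
        4.33563055e-04, -1.20480462e-05]), 'eef_pos': array([ 0.18295358, -0.54513111,  0.23129495]), 'eef_rot': array([-0.11396491, -0.69786201, -0.11395772,  0.69786407]), 'wrist_force': array([ 0.36240877, -0.27314346,  0.09976644]), 'torque': array([-0.00553444,  0.05422297,  0.03974584]), 'opening': 0.9989789988630448} 0.0187
```

View pics/top0.png

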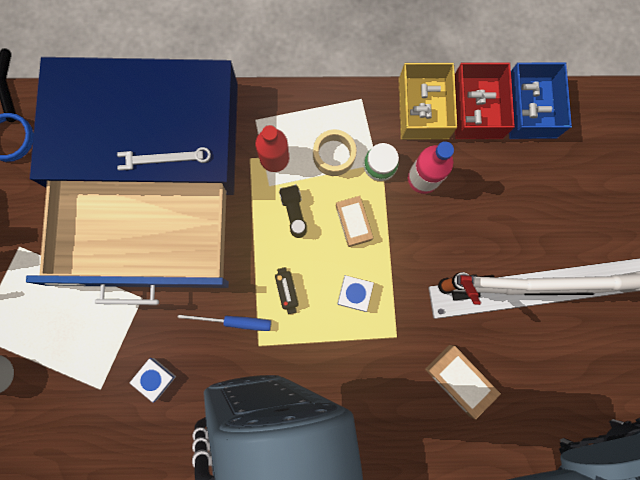

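View pics/side0.png

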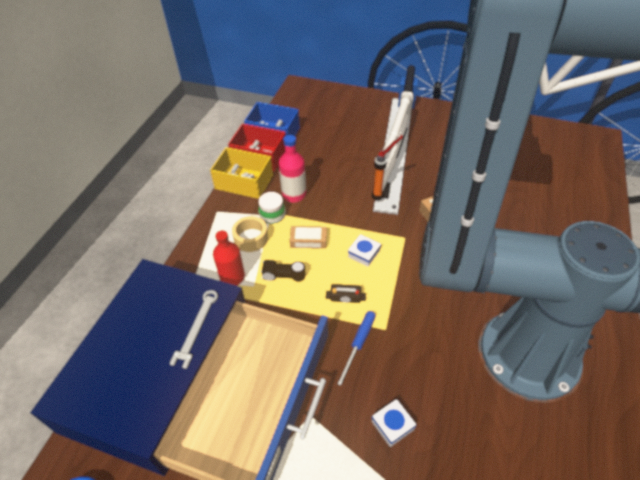

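```bash
cat >> h.py <<'E'
def plan(wps,grip=1,yaw=None,maxmm=45):
    "world waypoints (tool down); yaw = world angle of tool y, mod 180, turned during the first leg. Prints tool-frame rows"
    o=ctrl.get_obs(); p=o["eef_pos"]; q=o["eef_rot"]; Rm=R.from_quat([q[1],q[2],q[3],q[0]])
    rv=np.zeros(3)
    if yaw is not None:
        a=np.deg2rad(yaw); y=np.array([np.cos(a),np.sin(a),0])
        if y@Rm.as_matrix()[:,1]<0: y=-y
        x=np.array([0,0,-1.]); rv=(Rm.inv()*R.from_matrix(np.c_[x,y,np.cross(x,y)])).as_rotvec()
    rows=[]
    for i,W in enumerate(wps):
        n=max(1,int(np.ceil(np.linalg.norm(np.array(W)-p)*1000/maxmm-1e-6)))
        if i==0: n=max(n,int(np.ceil(np.rad2deg(np.linalg.norm(rv))/8.2)))
        d=(np.array(W)-p)/n
        for _ in range(n):
            r=rv/n if i==0 else np.zeros(3)
            rows.append([*np.rad2deg(r).round(1),*(Rm.inv().apply(d)).round(4),grip]); Rm=Rm*R.from_rotvec(r)
        p=np.array(W)
    for r in rows: print(",".join(f"{v+0:g}" for v in r)+",")
    o2=np.array(o["wrist_force"]).round(1); print(len(rows),"rows; force",o2,"t",round(o["time_s"],1))
E
python3 - <<'E'
from h import *
im=cv2.imread("pics/top0.png")
cv2.imwrite("pics/crop.png",cv2.resize(im[180:430,330:560],None,fx=2.4,fy=2.4,interpolation=cv2.INTER_CUBIC))
ctrl.camera("top")
m=ctrl.trace("top","fork")[0]["pixels"]
g=im.astype(int).min(2)>150
v,u=np.nonzero(m&g); print(u.min(),u.max(),v.min(),v.max())
for U in (490,520,560,600,630):
    vv=np.nonzero((m)[:,U])[0]; print(U,vv.min(),vv.max(),ray("top",U,vv.min(),.16)[:2].round(3))
a,b=ray("top",435,318,.01),ray("top",638,291,.01); print(a,b,np.rad2deg(np.arctan2(*(b-a)[[1,0]])))
q=ctrl.get_obs()["eef_rot"];print(R.from_quat([q[1],q[2],q[3],q[0]]).as_matrix().round(2))
for n in ("axle_head","lever_tip"): print(n,lm("top",n)[:1])
E
```

```text
429 639 259 317
490 276 308 [ 0.463 -0.421]
520 274 305 [ 0.466 -0.48 ]
560 269 300 [ 0.475 -0.558]
600 265 295 [ 0.482 -0.637]
630 261 291 [ 0.489 -0.697]
[ 0.38676584 -0.34547727  0.01      ] [ 0.43984043 -0.7962272   0.01      ] -83.2844985647782
[[ 0.    0.32 -0.95]
 [-0.   -0.95 -0.32]
 [-1.    0.    0.  ]]
axle_head [(0.83, [0.4498, -0.3651, 0.1929], [466.0, 282.0])]
lever_tip [(0.57, [0.4115, -0.3639, 0.2582], [477.0, 301.0])]
```

View pics/crop.png

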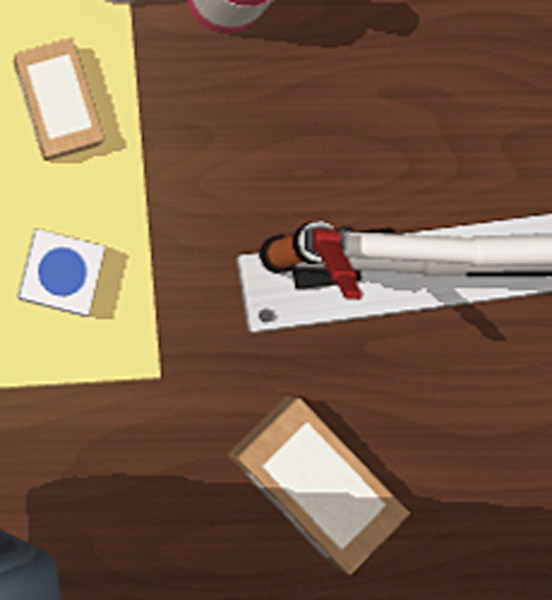

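```bash
cat >> h.py <<'E'
C=np.array([.454,-.365])
def orb(angs,r=.04,z=.21):
    return [(C[0]+r*np.cos(np.deg2rad(a)),C[1]+r*np.sin(np.deg2rad(a)),z) for a in angs]
E
python3 - <<'E'
from h import *
plan(orb([242]),yaw=90)
E
```

```text
2.7,0,0,0.003,-0.0081,-0.0407,1,
2.7,0,0,0.003,-0.01,-0.0403,1,
2.7,0,0,0.003,-0.0119,-0.0398,1,
2.7,0,0,0.003,-0.0137,-0.0392,1,
2.7,0,0,0.003,-0.0155,-0.0386,1,
2.7,0,0,0.003,-0.0173,-0.0378,1,
2.7,0,0,0.003,-0.019,-0.037,1,
7 rows; force [ 0.  -0.3  0.3] t 1.1
```

>>> {"method": "carry_out", "body": {"motion": [2.7,0,0,0.003,-0.008,-0.041,1,2.7,0,0,0.003,-0.01,-0.04,1,2.7,0,0,0.003,-0.012,-0.04,1,2.7,0,0,0.003,-0.014,-0.039,1,2.7,0,0,0.003,-0.0155,-0.0386,1,2.7,0,0,0.003,-0.0173,-0.0378,1,2.7,0,0,0.003,-0.019,-0.037,1]}}

```text
time_s: 1.8
eef_pos: [0.4406, -0.4023, 0.2104]
eef_rot: [0.009, -0.707, 0.012, 0.707]
wrist_force: [0.3, -0.3, 0.5]
opening: 0.005
```

```bash
python3 - <<'E'
from h import *
plan(orb([242,225,205,185,165,150,140,132]),yaw=90)
E
```

```text
-1.7,0,-0.3,0.0004,-0.0018,0.0054,1,
0,0,0,0,-0.007,0.0095,1,
0,0,0,0,-0.0114,0.008,1,
0,0,0,0,-0.0134,0.0036,1,
0,0,0,0,-0.0138,-0.0012,1,
0,0,0,0,-0.0096,-0.004,1,
0,0,0,0,-0.0057,-0.004,1,
0,0,0,0,-0.004,-0.0039,1,
8 rows; force [ 0.3 -0.3  0.5] t 1.8
```

>>> {"method": "carry_out", "body": {"motion": [-1.7,0,0,0,-0.002,0.005,1,0,0,0,0,-0.007,0.0095,1,0,0,0,0,-0.0114,0.008,1,0,0,0,0,-0.0134,0.0036,1,0,0,0,0,-0.0138,-0.0012,1,0,0,0,0,-0.0096,-0.004,1,0,0,0,0,-0.0057,-0.004,1,0,0,0,0,-0.004,-0.0039,1]}}

```text
time_s: 2.6
eef_pos: [0.4252, -0.3381, 0.2109]
eef_rot: [0.006, 0.708, -0.008, -0.706]
wrist_force: [-1.9, -2.8, -0.3]
opening: 0.001
```

```bash
cat >> h.py <<'E'
def st():
    o=ctrl.get_obs(); d=np.array(o["eef_pos"])[:2]-C; print("finger r %.4f ang %.0f"%(np.hypot(*d),np.rad2deg(np.arctan2(d[1],d[0]))%360))
    for c in ("top","side"):
        ctrl.camera(c); 
        for l in lm(c,"lever_tip")[:2]: 
            e=np.array(l[1])[:2]-C; print(c,l,"ang %.0f r %.3f"%(np.rad2deg(np.arctan2(e[1],e[0]))%360,np.hypot(*e)))
E
python3 - <<'E'
from h import *
st()
plan(orb([140,136,132,128,124,120,116,112]),yaw=90)
E
```

```text
finger r 0.0394 ang 137
side (0.43, [0.4407, -0.315, 0.2501], [385.0, 149.0]) ang 105 r 0.052
-0.1,-0.2,-1,0.0008,0.0016,0.0025,1,
0,0,0,0,-0.0021,-0.0019,1,
0,0,0,0,-0.0019,-0.002,1,
0,0,0,0,-0.0018,-0.0021,1,
0,0,0,0,-0.0016,-0.0023,1,
0,0,0,0,-0.0015,-0.0024,1,
0,0,0,0,-0.0013,-0.0025,1,
0,0,0,0,-0.0011,-0.0026,1,
8 rows; force [-3.   0.4  1.1] t 2.8
```

>>> {"method": "carry_out", "body": {"motion": [0,0,0,0,-0.002,-0.002,1,0,0,0,0,-0.002,-0.002,1,0,0,0,0,-0.002,-0.002,1,0,0,0,0,-0.002,-0.002,1,0,0,0,0,-0.0016,-0.0023,1,0,0,0,0,-0.0015,-0.0024,1,0,0,0,0,-0.0013,-0.0025,1,0,0,0,0,-0.0011,-0.0026,1]}}

```text
time_s: 3.6
eef_pos: [0.4439, -0.3232, 0.2096]
eef_rot: [-0.005, -0.707, 0.006, 0.707]
wrist_force: [-4.6, -0.8, 1.4]
opening: 0.002
```

```bash
python3 - <<'E'
from h import *
st()
plan(orb([100,75,50,25,0,-25,-50,-75,-100,-125]),yaw=90)
E
```

```text
finger r 0.0430 ang 104
side (0.47, [0.4715, -0.3116, 0.2515], [372.0, 147.0]) ang 72 r 0.056
-0.1,0,-0.9,-0.0003,0.0025,-0.003,1,
0,0,0,0,0.0008,-0.0173,1,
0,0,0,0,0.008,-0.0154,1,
0,0,0,0,0.0137,-0.0105,1,
0,0,0,0,0.0169,-0.0037,1,
0,0,0,0,0.0169,0.0037,1,
0,0,0,0,0.0137,0.0105,1,
0,0,0,0,0.008,0.0154,1,
0,0,0,0,0.0008,0.0173,1,
0,0,0,0,-0.0066,0.016,1,
10 rows; force [-2.2 -0.8  0.3] t 3.8
```

>>> {"method": "carry_out", "body": {"motion": [0,0,0,0,0.0025,-0.004,1,0,0,0,0,0.0008,-0.0173,1,0,0,0,0,0.008,-0.0154,1,0,0,0,0,0.0137,-0.0105,1,0,0,0,0,0.0169,-0.0037,1,0,0,0,0,0.0169,0.0037,1,0,0,0,0,0.0137,0.0105,1,0,0,0,0,0.008,0.0154,1,0,0,0,0,0.0008,0.0173,1,0,0,0,0,-0.0066,0.016,1]}}

```text
time_s: 4.8
eef_pos: [0.4429, -0.3882, 0.2063]
eef_rot: [-0.002, 0.712, 0.005, -0.702]
wrist_force: [15.9, 1.5, 2.2]
opening: -0.001
```

```bash
python3 - <<'E'
from h import *
st()
plan(orb([245,225,205,185,165,150,144,138]),yaw=90)
E
```

```text
finger r 0.0257 ang 244
top (0.38, [0.4015, -0.3859, 0.2454], [488.0, 307.0]) ang 202 r 0.057
top (0.26, [0.7208, 0.2208, 0.1165], [165.0, 156.0]) ang 66 r 0.644
side (0.7, [0.4009, -0.3841, 0.244], [406.0, 137.0]) ang 200 r 0.056
0.3,-0.7,0.6,-0.0034,0.0141,0.0052,1,
0,0,0,0,-0.008,0.0114,1,
0,0,0,0,-0.0114,0.008,1,
0,0,0,0,-0.0134,0.0036,1,
0,0,0,0,-0.0138,-0.0012,1,
0,0,0,0,-0.0096,-0.004,1,
0,0,0,0,-0.0035,-0.0023,1,
0,0,0,0,-0.0033,-0.0026,1,
8 rows; force [5.6 1.8 3.2] t 5.0
```

>>> {"method": "carry_out", "body": {"motion": [0,0,0,-0.003,0.014,0.003,1,0,0,0,0,-0.007,0.0105,1,0,0,0,0,-0.0114,0.008,1,0,0,0,0,-0.0134,0.0036,1,0,0,0,0,-0.0138,-0.0012,1,0,0,0,0,-0.0096,-0.004,1]}}

```text
time_s: 5.6
eef_pos: [0.4277, -0.3551, 0.2145]
eef_rot: [0.004, 0.717, -0.003, -0.697]
wrist_force: [-1.1, -7.5, 0.4]
opening: -0.0
```

```bash
python3 - <<'E'
from h import *
st()
plan(orb([150,144,138,132,126,120,114,108,103],.042),yaw=90)
E
```

```text
finger r 0.0281 ang 159
side (0.61, [0.4228, -0.3188, 0.246], [392.0, 151.0]) ang 124 r 0.056
0.1,-1.7,-0.4,0.004,-0.0105,0.0106,1,
0,0,0,0,-0.0037,-0.0024,1,
0,0,0,0,-0.0034,-0.0028,1,
0,0,0,0,-0.0031,-0.0031,1,
0,0,0,0,-0.0028,-0.0034,1,
0,0,0,0,-0.0024,-0.0037,1,
0,0,0,0,-0.002,-0.0039,1,
0,0,0,0,-0.0016,-0.0041,1,
0,0,0,0,-0.001,-0.0035,1,
9 rows; force [ 1.9 -4.3  3.4] t 5.8
```

>>> {"method": "carry_out", "body": {"motion": [0,0,0,0.004,-0.001,0.01,1,0,0,0,0,-0.006,0.002,1,0,0,0,0,-0.0037,-0.0024,1,0,0,0,0,-0.0034,-0.0028,1,0,0,0,0,-0.0031,-0.0031,1,0,0,0,0,-0.0028,-0.0034,1,0,0,0,0,-0.0024,-0.0037,1]}}

```text
time_s: 6.5
eef_pos: [0.4298, -0.3303, 0.2085]
eef_rot: [0.001, 0.716, -0.001, -0.698]
wrist_force: [-3.2, -1.5, -0.6]
opening: 0.001
```

```bash
python3 - <<'E'
from h import *
st()
plan(orb([130,124,118,112,106,100],.042),yaw=90)
E
```

```text
finger r 0.0423 ang 125
side (0.57, [0.4488, -0.314, 0.247], [381.0, 150.0]) ang 96 r 0.051
0.1,-1.5,-0.1,-0.0016,0.0028,0.0031,1,
0,0,0,0,-0.0026,-0.0035,1,
0,0,0,0,-0.0023,-0.0038,1,
0,0,0,0,-0.0019,-0.004,1,
0,0,0,0,-0.0014,-0.0042,1,
0,0,0,0,-0.001,-0.0043,1,
6 rows; force [-0.5 -0.7 -0.6] t 6.7
```

>>> {"method": "carry_out", "body": {"motion": [0,0,0,0,-0.0023,-0.0038,1,0,0,0,0,-0.0019,-0.004,1,0,0,0,0,-0.0014,-0.0042,1]}}

```text
time_s: 7.0
eef_pos: [0.4416, -0.3244, 0.2085]
eef_rot: [0.001, 0.715, -0.001, -0.699]
wrist_force: [-3.0, -1.2, 0.7]
opening: 0.0
```

```bash
python3 - <<'E'
from h import *
st()
plan(orb([100,80,60,40,20,0,-20],.042),yaw=90)
E
```

```text
finger r 0.0424 ang 107
side (0.39, [0.4682, -0.3119, 0.246], [373.0, 149.0]) ang 75 r 0.055
0,-1.4,-0.1,-0.0013,-0.0006,-0.0047,1,
0,0,0,0,0,-0.0146,1,
0,0,0,0,0.005,-0.0137,1,
0,0,0,0,0.0094,-0.0112,1,
0,0,0,0,0.0126,-0.0073,1,
0,0,0,0,0.0144,-0.0025,1,
0,0,0,0,0.0144,0.0025,1,
7 rows; force [-1.6 -0.7  0.2] t 7.2
```

>>> {"method": "carry_out", "body": {"motion": [0,0,0,0,-0.001,-0.005,1,0,0,0,0,0,-0.0146,1,0,0,0,0,0.005,-0.0137,1,0,0,0,0,0.0094,-0.0112,1,0,0,0,0,0.0126,-0.0073,1,0,0,0,0,0.0144,-0.0025,1]}}

```text
time_s: 7.8
eef_pos: [0.4968, -0.3578, 0.2071]
eef_rot: [-0.004, 0.713, 0.005, -0.701]
wrist_force: [-1.7, 6.0, -0.3]
opening: -0.004
```

```bash
python3 - <<'E'
from h import *
st()
o=ctrl.get_obs()["eef_pos"][:2]-C;a=np.rad2deg(np.arctan2(o[1],o[0]))
plan(orb(a-np.arange(15,110,20),.042),yaw=90)
E
```

```text
finger r 0.0434 ang 10
side (0.65, [0.7357, -0.2344, 0.0008], [272.0, 215.0]) ang 25 r 0.311
side (0.46, [0.5073, -0.3974, 0.2475], [367.0, 126.0]) ang 329 r 0.062
0,-1.1,0.5,-0.0025,0.011,0.0008,1,
0,0,0,0,0.0139,0.0044,1,
0,0,0,0,0.0116,0.0089,1,
0,0,0,0,0.0078,0.0123,1,
0,0,0,0,0.0031,0.0142,1,
5 rows; force [ 0.7 -0.2 -0.8] t 8.0
```

>>> {"method": "carry_out", "body": {"motion": [0,0,0,-0.0015,0.011,0,1,0,0,0,0,0.014,0.004,1,0,0,0,0,0.0116,0.0089,1,0,0,0,0,0.0078,0.0123,1,0,0,0,0,0.0031,0.0142,1]}}

```text
time_s: 8.5
eef_pos: [0.4601, -0.4037, 0.2084]
eef_rot: [-0.002, 0.716, 0.007, -0.698]
wrist_force: [5.4, 1.6, 0.6]
opening: -0.001
```

```bash
python3 - <<'E'
from h import *
st()
o=ctrl.get_obs()["eef_pos"][:2]-C;a=np.rad2deg(np.arctan2(o[1],o[0]))
plan(orb(a-np.arange(10,130,20),.042),yaw=90)
E
```

```text
finger r 0.0392 ang 279
top (0.48, [0.4327, -0.4199, 0.2466], [506.0, 289.0]) ang 249 r 0.059
side (0.48, [0.4298, -0.4215, 0.2461], [398.0, 126.0]) ang 247 r 0.061
0.3,-1.3,0.7,-0.0018,0.0031,0.0069,1,
0,0,0,0,-0.0032,0.0142,1,
0,0,0,0,-0.0079,0.0123,1,
0,0,0,0,-0.0116,0.0088,1,
0,0,0,0,-0.0139,0.0043,1,
0,0,0,0,-0.0146,-0.0007,1,
6 rows; force [ 0.4 -1.1  0.5] t 8.7
```

>>> {"method": "carry_out", "body": {"motion": [0,0,0,-0.001,0.003,0.007,1,0,0,0,0,-0.003,0.0142,1,0,0,0,0,-0.0079,0.0123,1,0,0,0,0,-0.0116,0.0088,1,0,0,0,0,-0.0139,0.004,1]}}

```text
time_s: 9.2
eef_pos: [0.4145, -0.3759, 0.2113]
eef_rot: [0.002, 0.718, 0.002, -0.696]
wrist_force: [2.1, -5.2, -1.6]
opening: -0.004
```

```bash
python3 - <<'E'
from h import *
st()
o=ctrl.get_obs()["eef_pos"][:2]-C;a=np.rad2deg(np.arctan2(o[1],o[0]))
plan(orb([*np.arange(a-7,140,-10),*np.arange(138,118,-4)],.042),yaw=90)
E
```

```text
finger r 0.0410 ang 195
side (0.67, [0.7062, -0.3313, -0.0029], [293.0, 195.0]) ang 8 r 0.254
side (0.43, [0.4028, -0.3479, 0.245], [402.0, 145.0]) ang 162 r 0.054
0.4,-1.7,0.2,0.0013,-0.0376,-0.0084,1,
0,0,0,0,-0.0021,-0.002,1,
0,0,0,0,-0.002,-0.0022,1,
0,0,0,0,-0.0018,-0.0023,1,
0,0,0,0,-0.0016,-0.0024,1,
5 rows; force [-0.5 -0.2 -0.2] t 9.4
```

```bash
python3 - <<'E'
from h import *
plan(orb([185,173,161,150,142,138,134,130,126],.042),yaw=90)
E
```

```text
0.4,-1.7,0.2,0.0008,-0.0059,0.0025,1,
0,0,0,0,-0.0088,-0.0002,1,
0,0,0,0,-0.0086,-0.002,1,
0,0,0,0,-0.0073,-0.0033,1,
0,0,0,0,-0.0049,-0.0033,1,
0,0,0,0,-0.0022,-0.0019,1,
0,0,0,0,-0.0021,-0.002,1,
0,0,0,0,-0.002,-0.0022,1,
0,0,0,0,-0.0018,-0.0023,1,
9 rows; force [-0.5 -0.2 -0.2] t 9.4
```

>>> {"method": "carry_out", "body": {"motion": [0,0,0,0,-0.006,0.0025,1,0,0,0,0,-0.0088,0,1,0,0,0,0,-0.0086,-0.002,1,0,0,0,0,-0.0073,-0.0033,1,0,0,0,0,-0.0049,-0.0033,1,0,0,0,0,-0.0022,-0.0019,1,0,0,0,0,-0.0021,-0.002,1,0,0,0,0,-0.002,-0.0022,1,0,0,0,0,-0.0018,-0.0023,1]}}

```text
time_s: 10.3
eef_pos: [0.4289, -0.329, 0.2106]
eef_rot: [0.002, 0.716, 0.003, -0.698]
wrist_force: [-3.0, -2.5, 0.2]
opening: 0.001
```

```bash
python3 - <<'E'
from h import *
st()
plan(orb([130,126,122,118,114,110],.042),yaw=90)
E
```

```text
finger r 0.0440 ang 125
side (0.51, [0.4531, -0.0246, 0.0205], [345.0, 292.0]) ang 90 r 0.340
side (0.41, [0.4456, -0.3107, 0.2438], [382.0, 152.0]) ang 99 r 0.055
0.4,-1.5,0.1,0.0006,0.0039,0.002,1,
0,0,0,0,-0.0018,-0.0023,1,
0,0,0,0,-0.0016,-0.0024,1,
0,0,0,0,-0.0015,-0.0025,1,
0,0,0,0,-0.0013,-0.0026,1,
0,0,0,0,-0.0011,-0.0027,1,
6 rows; force [-1.7 -1.5 -0.1] t 10.5
```

Continuing slowly towards the expected stop.

>>> {"method": "carry_out", "body": {"motion": [0,0,0,0,-0.0014,-0.0025,1,0,0,0,0,-0.0013,-0.0026,1,0,0,0,0,-0.0011,-0.0027,1,0,0,0,0,-0.0008,-0.003,1]}}

```text
time_s: 10.9
eef_pos: [0.4322, -0.3275, 0.2105]
eef_rot: [0.002, 0.71, 0.001, -0.704]
wrist_force: [-17.7, -2.9, 5.8]
opening: 0.0
```

```bash
python3 - <<'E'
from h import *
st()
plan([],yaw=90)
E
```

```text
finger r 0.0434 ang 120
side (0.58, [0.4452, -0.31, 0.2453], [382.0, 152.0]) ang 99 r 0.056
0 rows; force [-16.   -3.3   5.3] t 11.1
```

```bash
cat >> h.py <<'E'
U=np.array([np.cos(np.deg2rad(97)),np.sin(np.deg2rad(97))])
def S(*sz): return [(*(C+s*U),z) for s,z in sz]
E
python3 - <<'E'
from h import *
plan([(.405,-.33,.215),(.405,-.28,.222)]+S((.105,.222)),yaw=97,maxmm=25)
E
```

```text
-3.4,-0.3,-0.1,-0.0023,0.0012,0.0136,1,
-3.4,-0.3,-0.1,-0.0023,0.0004,0.0136,1,
0,0,0,-0.0023,-0.0165,-0.002,1,
0,0,0,-0.0023,-0.0165,-0.002,1,
0,0,0,-0.0023,-0.0165,-0.002,1,
0,0,0,0,-0.0073,-0.0191,1,
0,0,0,0,-0.0073,-0.0191,1,
7 rows; force [-16.   -3.3   5.3] t 11.1
```

>>> {"method": "carry_out", "body": {"motion": [-3.4,-0.3,0,-0.002,0.001,0.0136,1,-3.4,-0.3,0,-0.002,0,0.0136,1,0,0,0,-0.002,-0.0165,-0.002,1,0,0,0,-0.002,-0.0165,-0.002,1,0,0,0,-0.002,-0.0165,-0.002,1,0,0,0,0,-0.0073,-0.019,1,0,0,0,0,-0.0073,-0.019,1,0,0,0,0,0,0,1]}}

```text
time_s: 11.9
eef_pos: [0.443, -0.2509, 0.222]
eef_rot: [0.044, 0.707, 0.044, -0.705]
wrist_force: [-0.9, -0.6, -0.2]
opening: -0.0
```

```bash
python3 - <<'E'
from h import *
st()
plan(S((.08,.222),(.0,.222)),yaw=97,maxmm=12)
E
```

```text
finger r 0.1146 ang 95
0,0,0,-0.0001,0.0109,0.0002,1,
0,0,0,-0.0001,0.0109,0.0002,1,
0,0,0,-0.0001,0.0109,0.0002,1,
0,0,0,0,0.0114,0,1,
0,0,0,0,0.0114,0,1,
0,0,0,0,0.0114,0,1,
0,0,0,0,0.0114,0,1,
0,0,0,0,0.0114,0,1,
0,0,0,0,0.0114,0,1,
0,0,0,0,0.0114,0,1,
10 rows; force [0.7 0.1 0. ] t 12.1
```

>>> {"method": "carry_out", "body": {"motion": [0,0,0,0,0.011,0,1,0,0,0,0,0.011,0,1,0,0,0,0,0.011,0,1,0,0,0,0,0.0114,0,1,0,0,0,0,0.0114,0,1,0,0,0,0,0.0114,0,1,0,0,0,0,0.0114,0,1,0,0,0,0,0.0114,0,1,0,0,0,0,0.0114,0,1,0,0,0,0,0.0114,0,1]}}

```text
time_s: 13.1
eef_pos: [0.4544, -0.373, 0.2337]
eef_rot: [0.039, 0.708, 0.044, -0.703]
wrist_force: [-0.3, 5.3, -1.9]
opening: -0.002
```

```bash
python3 - <<'E'
from h import *
st()
plan(S((-.016,.223),(-.026,.217),(-.035,.212),(-.045,.204),(-.055,.197)),yaw=97,maxmm=10)
E
```

```text
finger r 0.0080 ang 273
-0.2,-0.2,0.1,0.0055,0.0038,-0.0002,1,
-0.2,-0.2,0.1,0.0055,0.0038,-0.0002,1,
0,0,0,0.003,0.005,0,1,
0,0,0,0.003,0.005,0,1,
0,0,0,0.0025,0.0045,0,1,
0,0,0,0.0025,0.0045,0,1,
0,0,0,0.004,0.005,0,1,
0,0,0,0.004,0.005,0,1,
0,0,0,0.0035,0.005,0,1,
0,0,0,0.0035,0.005,0,1,
10 rows; force [0.1 0.3 0.3] t 13.3
```

>>> {"method": "carry_out", "body": {"motion": [0,0,0,0.0055,0.004,0,1,0,0,0,0.0055,0.004,0,1,0,0,0,0.003,0.005,0,1,0,0,0,0.003,0.005,0,1,0,0,0,0.003,0.0045,0,1,0,0,0,0.003,0.0045,0,1,0,0,0,0.004,0.005,0,1,0,0,0,0.004,0.005,0,1,0,0,0,0.0035,0.005,0,1,0,0,0,0.0035,0.005,0,1]}}

```text
time_s: 14.3
eef_pos: [0.4613, -0.4192, 0.1923]
eef_rot: [0.039, 0.708, 0.046, -0.704]
wrist_force: [-0.2, 1.8, 3.5]
opening: -0.002
```

```bash
python3 - <<'E'
from h import *
st()
plan(S((-.055,.197),(-.058,.184)),yaw=97,maxmm=6)
E
```

```text
finger r 0.0547 ang 278
top (0.51, [0.7555, -0.1314, 0.0016], [333.0, 156.0]) ang 38 r 0.381
-0.1,-0.4,0.5,-0.0047,0.0003,0.0003,1,
0,0,0,0.0043,0.001,0,1,
0,0,0,0.0043,0.001,0,1,
0,0,0,0.0043,0.001,0,1,
4 rows; force [ 0.5 -0.9  0.4] t 14.5
```

>>> {"method": "carry_out", "body": {"motion": [0,0,0,0.003,0.001,0,1,0,0,0,0.004,0,0,1,0,0,0,0.004,0,0,1,0,0,0,0.003,0,0,1]}}

```text
time_s: 14.9
eef_pos: [0.4633, -0.4214, 0.1872]
eef_rot: [0.042, 0.71, 0.044, -0.702]
wrist_force: [-3.9, 7.3, 16.4]
opening: -0.002
```

```bash
python3 - <<'E'
from h import *
st()
plan([])
E
```

```text
finger r 0.0572 ang 279
side (0.62, [0.4707, -0.4505, 0.1818], [383.0, 136.0]) ang 281 r 0.087
0 rows; force [-4.2  6.8 17.7] t 15.1
```

>>> {"method": "carry_out", "body": {"motion": [0,0,0,-0.03,0,0,1,0,0,0,-0.04,0,0,0,0,0,0,-0.04,-0.01,0,-1,0,0,0,0,0,0,-1]}}

```text
time_s: 15.5
eef_pos: [0.4605, -0.4118, 0.3004]
eef_rot: [0.042, 0.71, 0.043, -0.702]
wrist_force: [0.1, -0.8, 1.1]
opening: 0.508
```

```bash
cat >> h.py <<'E'
H=dict(pads_mid=.032,headset_mid=.034,stem_mid=.042,caliper_mid=.034)
def part(n,near,cam="top"):
    "pose from mask: centre and long-axis angle, rays cut at top height"
    for r in ctrl.trace(cam,n)[:4]:
        m=r["pixels"].astype(np.uint8); v,u=np.nonzero(m)
        if len(u)<30: continue
        P=np.array([ray(cam,a,b,H[n])[:2] for a,b in zip(u,v)])*1000
        (c,s,a)=cv2.minAreaRect(P.astype(np.float32))
        if s[0]<s[1]: s=s[::-1]; a+=90
        c=np.array(c)/1000
        if np.hypot(*(c-near))<.09: print(n,cam,round(r["conf"],2),"c",c.round(4),"size",np.round(s),"long ang %.0f"%(a%180)); 
    for l in lm(cam,n): 
        if np.hypot(*(np.array(l[1])[:2]-near))<.09: print("   lm",l)
N=dict(pads_mid=(.602,-.17),headset_mid=(.44,-.175),stem_mid=(.625,-.04),caliper_mid=(.453,-.023))
E
python3 - <<'E'
from h import *
cv2.imwrite("pics/top1.png",ctrl.camera("top")); ctrl.camera("side")
for n in N:
    for c in ("top","side"): part(n,np.array(N[n]),c)
print(lm("top","lever_tip"),lm("side","lever_tip"))
print(lm("top","drawer_handle"),lm("side","drawer_handle"))
a,b=ray("top",95,288,.077),ray("top",158,288,.077)
E
```

```text
pads_mid top 0.96 c [ 0.5986 -0.1726] size [104.  60.] long ang 16
   lm (0.63, [0.6054, -0.1712, 0.0169], [353.0, 219.0])
pads_mid side 0.8 c [ 0.5996 -0.1641] size [99. 79.] long ang 17
   lm (0.83, [0.6051, -0.1733, 0.0171], [307.0, 236.0])
headset_mid top 0.92 c [ 0.4413 -0.1722] size [69. 68.] long ang 73
   lm (0.89, [0.4415, -0.1735, 0.0177], [356.0, 293.0])
headset_mid side 0.92 c [ 0.44   -0.1616] size [89. 72.] long ang 75
stem_mid top 0.64 c [ 0.6195 -0.0418] size [117.  46.] long ang 12Traceback (most recent call last):
  File "<stdin>", line 4, in <module>
  File "h.py", line 48, in part
    P=np.array([ray(cam,a,b,H[n])[:2] for a,b in zip(u,v)])*1000
                ~~~^^^^^^^^^^^^^^
  File "h.py", line 11, in ray
    d=ctrl.camera_params(cam); T=np.array(d["pose"]); r=T[:3,:3]@np.linalg.inv(np.array(d["mtx"]))@[u,v,1]; o=T[:3,3]; return o+r*(z-o[2])/r[2]
ValueError: time passes only in moves, steps and waits
```

View pics/top1.png

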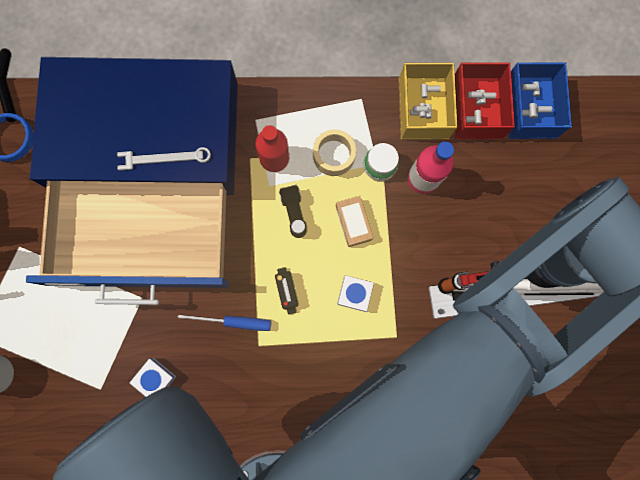

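```bash
python3 - <<'E'
s=open('h.py').read()
i=s.index("def ray("); j=s.index("def plan(")
s=s[:i]+'''_c={}
def ray(cam,u,v,z):
    if cam not in _c: _c[cam]=ctrl.camera_params(cam)
    d=_c[cam]; T=np.array(d["pose"]); r=T[:3,:3]@np.linalg.inv(np.array(d["mtx"]))@np.array([u,v,np.ones(np.shape(u))]); o=T[:3,3]
    return (o+(r*(z-o[2])/r[2]).T)
'''+s[j:]
s=s.replace('P=np.array([ray(cam,a,b,H[n])[:2] for a,b in zip(u,v)])*1000','P=ray(cam,u,v,H[n])[:,:2]*1000')
open('h.py','w').write(s)
E
python3 - <<'E'
from h import *
plan([(.45,-.28,.22),(.441,-.173,.12),(.441,-.173,.02)],grip=-1,yaw=73)
ctrl.camera("top"); part("caliper_mid",np.array(N["caliper_mid"])); print(lm("top","drawer_handle"))
E
```

```text
6,0,0.2,0.0185,-0.0323,-0.0017,-1,
6,0,0.2,0.0184,-0.0324,0.0017,-1,
6,0,0.2,0.0183,-0.0321,0.005,-1,
6,0,0.2,0.0183,-0.0314,0.0083,-1,
0,0,0,0.025,-0.0249,0.01,-1,
0,0,0,0.025,-0.0249,0.01,-1,
0,0,0,0.025,-0.0249,0.01,-1,
0,0,0,0.025,-0.0249,0.01,-1,
0,0,0,0.0333,0,0,-1,
0,0,0,0.0333,0,0,-1,
0,0,0,0.0333,0,0,-1,
11 rows; force [-0.4 -1.1 -0.3] t 16.1
caliper_mid top 0.86 c [ 0.4497 -0.0246] size [96. 36.] long ang 11
   lm (0.94, [0.4511, -0.023, 0.0134], [286.0, 290.0])
[(0.64, [0.7346, -0.234, 0.0019], [378.0, 164.0]), (0.62, [0.4261, 0.3015, 0.0723], [126.0, 302.0])]
```

>>> {"method": "carry_out", "body": {"motion": [6,0,0,0.0185,-0.0323,-0.002,-1,6,0,0,0.018,-0.032,0.002,-1,6,0,0,0.018,-0.032,0.005,-1,6,0,0,0.018,-0.031,0.008,-1,0,0,0,0.025,-0.025,0.01,-1,0,0,0,0.025,-0.025,0.01,-1,0,0,0,0.025,-0.025,0.01,-1,0,0,0,0.01,-0.025,0.01,-1]}}

```text
time_s: 17.05
eef_pos: [0.4457, -0.1703, 0.1352]
eef_rot: [-0.115, 0.702, -0.112, -0.694]
wrist_force: [0.3, 0.4, -0.9]
opening: 1.003
```

```bash
python3 - <<'E'
from h import *
plan([(.441,-.173,.09),(.441,-.173,.008)],grip=-1,yaw=73,maxmm=30)
ctrl.camera("side"); print(lm("side","headset_mid"))
E
```

```text
-0.7,-0.3,0.1,0.0226,0.0021,0.002,-1,
-0.7,-0.3,0.1,0.0226,0.002,0.0019,-1,
0,0,0,0.0273,0,0,-1,
0,0,0,0.0273,0,0,-1,
0,0,0,0.0273,0,0,-1,
5 rows; force [ 0.3  0.4 -0.9] t 17.1
[(0.91, [0.2658, 0.2569, 0.0184], [394.0, 422.0]), (0.76, [0.4399, -0.1754, 0.0201], [366.0, 249.0])]
```

>>> {"method": "carry_out", "body": {"motion": [-0.7,0,0,0.0226,0.002,0.002,-1,-0.7,0,0,0.0226,0.002,0.002,-1,0,0,0,0.027,0,0,-1,0,0,0,0.027,0,0,-1,0,0,0,0.025,0,0,-1,0,0,0,0.002,0,0,-1,0,0,0,0,0,0,1,0,0,0,0,0,0,1,0,0,0,0,0,0,1,0,0,0,0,0,0,1]}}

```text
time_s: 18.15
eef_pos: [0.451, -0.1804, 0.0154]
eef_rot: [-0.101, 0.709, -0.105, -0.69]
wrist_force: [-0.0, -0.0, -1.2]
opening: 0.73
```

```bash
python3 - <<'E'
from h import *
plan([(.441,-.173,.16),(.53,.0,.19),(.575,.18,.17)],grip=1)
E
```

```text
0,0,0,-0.0362,-0.001,0.0019,1,
0,0,0,-0.0362,-0.001,0.0019,1,
0,0,0,-0.0362,-0.001,0.0019,1,
0,0,0,-0.0362,-0.001,0.0019,1,
0,0,0,-0.0059,-0.0382,-0.0072,1,
0,0,0,-0.0059,-0.0382,-0.0072,1,
0,0,0,-0.0059,-0.0382,-0.0072,1,
0,0,0,-0.0059,-0.0382,-0.0072,1,
0,0,0,-0.0059,-0.0382,-0.0072,1,
0,0,0,0.0039,-0.0371,0.0019,1,
0,0,0,0.0039,-0.0371,0.0019,1,
0,0,0,0.0039,-0.0371,0.0019,1,
0,0,0,0.0039,-0.0371,0.0019,1,
0,0,0,0.0039,-0.0371,0.0019,1,
14 rows; force [-0.  -0.  -1.2] t 18.1
```

>>> {"method": "carry_out", "body": {"motion": [0,0,0,0,0,0,-1,0,0,0,0,0,0,-1,0,0,0,0.005,0,0,-1,0,0,0,0.004,0,0,-1]}}

```text
time_s: 18.55
eef_pos: [0.4531, -0.1818, 0.0086]
eef_rot: [-0.1, 0.711, -0.106, -0.688]
wrist_force: [0.1, -0.3, 0.9]
opening: 1.004
```

```bash
python3 - <<'E'
from h import *
plan([(.441,-.173,.16)],grip=1)
ctrl.camera("side"); print(lm("side","headset_mid"))
print(ctrl.get_obs()["eef_pos"])
E
```

```text
0,0,0,-0.038,-0.0011,0.0023,1,
0,0,0,-0.038,-0.0011,0.0023,1,
0,0,0,-0.038,-0.0011,0.0023,1,
0,0,0,-0.038,-0.0011,0.0023,1,
4 rows; force [ 0.1 -0.3  0.9] t 18.6
[(0.76, [0.2642, 0.2565, 0.0182], [395.0, 422.0]), (0.56, [0.4376, -0.1847, 0.0212], [367.0, 246.0])]
[ 0.45263663 -0.18146184  0.00806957]
```

```bash
python3 - <<'E'
from h import *
plan([(.44,-.183,.007)],grip=-1,yaw=73)
q=ctrl.get_obs()["eef_rot"];print(R.from_quat([q[1],q[2],q[3],q[0]]).as_matrix().round(3))
E
```

```text
0.3,-1.9,-0.2,0.0007,0.0051,0.0117,-1,
1 rows; force [-0.  -0.1 -0.1] t 18.6
[[ 0.03  -0.288 -0.957]
 [-0.013 -0.958  0.288]
 [-0.999  0.004 -0.032]]
```

>>> {"method": "carry_out", "body": {"motion": [0.3,-1.9,-0.2,0.001,0.005,0.012,-1,0,0,0,0,0,0,-1,0,0,0,0,0,0,1,0,0,0,0,0,0,1,0,0,0,0,0,0,1,0,0,0,-0.04,0,0,1,0,0,0,-0.04,0,0,1,0,0,0,-0.04,0,0,1]}}

```text
time_s: 19.45
eef_pos: [0.4335, -0.1793, 0.1222]
eef_rot: [0.109, -0.692, 0.102, 0.707]
wrist_force: [0.2, 0.4, -0.5]
opening: 0.738
```

```bash
python3 - <<'E'
from h import *
plan([(.53,.0,.20),(.575,.18,.17)],grip=1,yaw=90)
ctrl.camera("side"); print(lm("side","headset_mid"))
E
```

```text
-3.4,0.2,0.1,-0.0155,-0.0401,-0.0076,1,
-3.4,0.2,0.1,-0.0155,-0.0395,-0.01,1,
-3.4,0.2,0.1,-0.0155,-0.0388,-0.0124,1,
-3.4,0.2,0.1,-0.0156,-0.038,-0.0148,1,
-3.4,0.2,0.1,-0.0156,-0.037,-0.0171,1,
0,0,0,0.006,-0.036,-0.009,1,
0,0,0,0.006,-0.036,-0.009,1,
0,0,0,0.006,-0.036,-0.009,1,
0,0,0,0.006,-0.036,-0.009,1,
0,0,0,0.006,-0.036,-0.009,1,
10 rows; force [ 0.2  0.4 -0.5] t 19.4
[(0.95, [0.4347, -0.1841, 0.1353], [371.0, 218.0]), (0.69, [0.45, -0.021, 0.0169], [346.0, 294.0]), (0.6, [0.268, 0.2616, 0.0195], [392.0, 424.0])]
```

>>> {"method": "carry_out", "body": {"motion": [-3.4,0.2,0,-0.0155,-0.04,-0.008,1,-3.4,0.2,0,-0.0155,-0.0395,-0.01,1,-3.4,0.2,0,-0.0155,-0.039,-0.0124,1,-3.4,0.2,0,-0.0156,-0.038,-0.0148,1,-3.4,0.2,0,-0.0156,-0.037,-0.017,1,0,0,0,0.006,-0.036,-0.009,1,0,0,0,0.006,-0.036,-0.009,1,0,0,0,0.006,-0.036,-0.009,1,0,0,0,0.006,-0.036,-0.009,1,0,0,0,0.006,-0.036,-0.009,1]}}

```text
time_s: 20.55
eef_pos: [0.5804, 0.1872, 0.1697]
eef_rot: [-0.0, 0.709, 0.001, -0.705]
wrist_force: [1.1, -0.9, -2.0]
opening: 0.737
```

```bash
python3 - <<'E'
from h import *
plan([(.575,.18,.12),(.575,.18,.031)],grip=1,yaw=90,maxmm=30)
ctrl.camera("side"); print(lm("side","headset_mid")); print(lm("side","drawer_handle"))
E
```

```text
0,-0.2,0,0.0248,0.0036,0.0028,1,
0,-0.2,0,0.0248,0.0036,0.0028,1,
0,0,0,0.0297,0,0,1,
0,0,0,0.0297,0,0,1,
0,0,0,0.0297,0,0,1,
5 rows; force [ 1.1 -0.9 -2. ] t 20.6
[(0.82, [0.2663, 0.2596, 0.0175], [393.0, 423.0]), (0.74, [0.5826, 0.1851, 0.1833], [258.0, 313.0]), (0.25, [0.4287, 0.3013, 0.0778], [312.0, 408.0])]
[(0.97, [0.4269, 0.3014, 0.0778], [313.0, 408.0]), (0.69, [0.4682, -0.4531, 0.1825], [384.0, 136.0])]
```

>>> {"method": "carry_out", "body": {"motion": [0,-0.2,0,0.0248,0.0036,0.0028,1,0,0,0,0.0248,0.0036,0.0028,1,0,0,0,0.03,0,0,1,0,0,0,0.03,0,0,1,0,0,0,0.026,0,0,1,0,0,0,0.003,0,0,1,0,0,0,0,0,0,-0.7,0,0,0,0,0,0,-0.7]}}

```text
time_s: 21.5
eef_pos: [0.5771, 0.1748, 0.0266]
eef_rot: [-0.0, 0.71, 0.0, -0.704]
wrist_force: [-0.6, -0.5, -0.7]
opening: 0.858
```

```bash
python3 - <<'E'
from h import *
plan([(.575,.18,.15),(.5,.08,.2),(.451,-.024,.13)],grip=-.3,yaw=90)
ctrl.camera("side"); print(lm("side","headset_mid"));ctrl.camera("top"); part("caliper_mid",np.array(N["caliper_mid"]))
E
```

```text
0,-0.1,0,-0.0411,-0.0018,0.0004,-0.3,
0,-0.1,0,-0.0411,-0.0018,0.0005,-0.3,
0,-0.1,0,-0.0411,-0.0018,0.0006,-0.3,
0,0,0,-0.0167,0.0333,0.025,-0.3,
0,0,0,-0.0167,0.0333,0.025,-0.3,
0,0,0,-0.0167,0.0333,0.025,-0.3,
0,0,0,0.0233,0.0347,0.0163,-0.3,
0,0,0,0.0233,0.0347,0.0163,-0.3,
0,0,0,0.0233,0.0347,0.0163,-0.3,
9 rows; force [-0.6 -0.5 -0.7] t 21.5
[(0.83, [0.5796, 0.1733, 0.0381], [268.0, 343.0]), (0.72, [0.2632, 0.2579, 0.0131], [395.0, 424.0]), (0.2, [0.7572, -0.1343, -0.0011], [252.0, 239.0])]
caliper_mid top 0.66 c [ 0.45   -0.0239] size [97. 35.] long ang 13
   lm (0.73, [0.4484, -0.0258, 0.0136], [287.0, 291.0])
```

>>> {"method": "carry_out", "body": {"motion": [0,0,0,-0.041,-0.002,0,-0.7,0,0,0,-0.041,-0.002,0,-0.7,0,0,0,-0.041,-0.002,0,-0.7,0,0,0,-0.0167,0.0333,0.025,-0.7,0,0,0,-0.0167,0.0333,0.025,-0.7,-4,0,0,-0.0167,0.0333,0.025,-0.7,-4,0,0,0.0233,0.0347,0.0163,-0.7,-4,0,0,0.0233,0.0347,0.0163,-0.7,0,0,0,0.0233,0.0347,0.0163,-0.7]}}

```text
time_s: 22.65
eef_pos: [0.469, -0.0323, 0.1398]
eef_rot: [0.083, 0.71, 0.078, -0.695]
wrist_force: [0.8, -0.3, 0.7]
opening: 0.848
```

```bash
python3 - <<'E'
from h import *
ctrl.camera("side"); print(lm("side","caliper_mid"));ctrl.camera("top"); part("caliper_mid",np.array(N["caliper_mid"]))
plan([(.450,-.0245,.09),(.450,-.0245,.007)],grip=-.7,yaw=102,maxmm=30)
E
```

```text
[(0.86, [0.4502, -0.0217, 0.0186], [346.0, 294.0])]
caliper_mid top 0.83 c [ 0.4242 -0.0307] size [48. 36.] long ang 14
   lm (0.83, [0.4504, -0.0235, 0.0133], [286.0, 290.0])
0.4,-0.5,-0.2,0.0246,-0.0055,0.0092,-0.7,
0.4,-0.5,-0.2,0.0247,-0.0053,0.009,-0.7,
0,0,0,0.0277,0,0,-0.7,
0,0,0,0.0277,0,0,-0.7,
0,0,0,0.0277,0,0,-0.7,
5 rows; force [ 1.6  0.1 -0.6] t 22.9
```

>>> {"method": "carry_out", "body": {"motion": [0.4,-0.5,-0.2,0.0246,-0.0055,0.0092,-0.7,0.4,-0.5,-0.2,0.0247,-0.0053,0.009,-0.7,0,0,0,0.028,0,0,-0.7,0,0,0,0.028,0,0,-0.7,0,0,0,0.024,0,0,-0.7,0,0,0,0.002,0,0,-0.7]}}

```text
time_s: 23.5
eef_pos: [0.4595, -0.0189, 0.0114]
eef_rot: [0.08, 0.708, 0.076, -0.697]
wrist_force: [-1.0, 1.0, 0.3]
opening: 0.854
```

```bash
python3 - <<'E'
from h import *
plan([(.450,-.0245,.006)],grip=-.7,yaw=102)
E
```

```text
0.7,-0.9,-0.4,0.0052,0.0034,0.0105,-0.7,
1 rows; force [-1.   1.   0.3] t 23.5
```

>>> {"method": "carry_out", "body": {"motion": [0.7,-0.9,-0.4,0.004,0.0034,0.0105,-0.7,0,0,0,0,0,0,0,0,0,0,0,0,0,1,0,0,0,0,0,0,1,0,0,0,0,0,0,1,0,0,0,0,0,0,1,0,0,0,-0.04,0,0,1,0,0,0,-0.04,0,0,1,0,0,0,-0.04,0,0,1]}}

```text
time_s: 24.4
eef_pos: [0.4473, -0.0226, 0.1289]
eef_rot: [-0.073, -0.7, -0.076, 0.706]
wrist_force: [0.9, -1.4, -2.0]
opening: 0.41
```

```bash
python3 - <<'E'
from h import *
plan([(.5,.12,.20),(.575,.352,.17)],grip=1,yaw=90)
ctrl.camera("side"); print(lm("side","caliper_mid"))
E
```

```text
3,0.1,0.1,-0.0178,-0.0322,-0.0202,1,
3,0.1,0.1,-0.0178,-0.0332,-0.0185,1,
3,0.1,0.1,-0.0178,-0.0341,-0.0168,1,
3,0.1,0.1,-0.0178,-0.0349,-0.015,1,
0,0,0,0.005,-0.0387,-0.0125,1,
0,0,0,0.005,-0.0387,-0.0125,1,
0,0,0,0.005,-0.0387,-0.0125,1,
0,0,0,0.005,-0.0387,-0.0125,1,
0,0,0,0.005,-0.0387,-0.0125,1,
0,0,0,0.005,-0.0387,-0.0125,1,
10 rows; force [ 0.9 -1.4 -2. ] t 24.4
[(0.77, [0.4453, -0.0239, 0.1341], [349.0, 266.0]), (0.17, [0.7539, 0.0049, -0.0021], [232.0, 278.0])]
```

>>> {"method": "carry_out", "body": {"motion": [3,0,0,-0.0178,-0.032,-0.02,1,3,0,0,-0.0178,-0.033,-0.0185,1,3,0,0,-0.0178,-0.034,-0.0168,1,3,0,0,-0.0178,-0.035,-0.015,1,0,0,0,0.005,-0.0387,-0.0125,1,0,0,0,0.005,-0.0387,-0.0125,1,0,0,0,0.005,-0.0387,-0.0125,1,0,0,0,0.005,-0.0387,-0.0125,1,0,0,0,0.005,-0.0387,-0.0125,1,0,0,0,0.005,-0.0387,-0.0125,1]}}

```text
time_s: 25.5
eef_pos: [0.5847, 0.3581, 0.1685]
eef_rot: [0.005, -0.707, 0.008, 0.707]
wrist_force: [1.0, -0.4, -1.4]
opening: 0.407
```

```bash
python3 - <<'E'
from h import *
plan([(.575,.352,.12),(.575,.352,.033)],grip=1,yaw=90,maxmm=30)
ctrl.camera("side"); print(lm("side","caliper_mid"))
E
```

```text
-0.5,0,-0.1,0.0243,0.0031,0.0048,1,
-0.5,0,-0.1,0.0242,0.0031,0.0048,1,
0,0,0,0.029,0,0,1,
0,0,0,0.029,0,0,1,
0,0,0,0.029,0,0,1,
5 rows; force [ 1.  -0.4 -1.4] t 25.5
[(0.59, [0.5848, 0.3582, 0.1774], [221.0, 391.0])]
```

>>> {"method": "carry_out", "body": {"motion": [-0.5,0,0,0.0243,0.003,0.005,1,-0.5,0,0,0.0242,0.003,0.005,1,0,0,0,0.029,0,0,1,0,0,0,0.029,0,0,1,0,0,0,0.026,0,0,1,0,0,0,0.001,0,0,1,0,0,0,0,0,0,-0.2,0,0,0,0,0,0,-0.2]}}

```text
time_s: 26.4
eef_pos: [0.5751, 0.3532, 0.0269]
eef_rot: [0.002, 0.708, 0.001, -0.706]
wrist_force: [-0.6, 0.5, -0.6]
opening: 0.599
```

```bash
python3 - <<'E'
from h import *
plan([(.575,.352,.15)],grip=-.3,yaw=90)
ctrl.camera("side"); print(lm("side","caliper_mid"));ctrl.camera("top"); part("pads_mid",np.array(N["pads_mid"])); part("stem_mid",np.array(N["stem_mid"]))
E
```

```text
0.1,0,0,-0.041,0.0005,0,-0.3,
0.1,0,0,-0.041,0.0004,0,-0.3,
0.1,0,0,-0.041,0.0004,0,-0.3,
3 rows; force [-0.6  0.5 -0.6] t 26.4
[(0.65, [0.6218, -0.0385, 0.0223], [284.0, 271.0]), (0.59, [0.5702, 0.3524, 0.0403], [240.0, 418.0])]
pads_mid top 0.76 c [ 0.5998 -0.1728] size [103.  60.] long ang 16
   lm (0.64, [0.6024, -0.1691, 0.0174], [352.0, 220.0])
stem_mid top 0.88 c [ 0.6203 -0.0446] size [117.  45.] long ang 16
   lm (0.87, [0.627, -0.0434, 0.0211], [295.0, 210.0])
```

>>> {"method": "carry_out", "body": {"motion": [0,0,0,-0.041,0,0,-0.2,0,0,0,-0.041,0,0,-0.2,0,0,0,-0.041,0,0,-0.5,0,0,0,-0.01,0.045,0,-0.5,0,0,0,-0.01,0.045,-0.004,-0.5,0,0,0,-0.01,0.045,-0.005,-0.5,0,0,0,0,0.045,-0.005,-0.5,0,0,0,0,0.045,-0.005,-0.5,-5,0,0,0,0.045,-0.005,-0.5,-5,0,0,0,0.045,-0.005,-0.5]}}

```text
time_s: 27.75
eef_pos: [0.61, 0.036, 0.1886]
eef_rot: [0.071, 0.706, 0.068, -0.702]
wrist_force: [1.0, -0.2, -0.8]
opening: 0.751
```

```bash
python3 - <<'E'
from h import *
plan([(.621,-.042,.12),(.621,-.042,.09)],grip=-.5,yaw=104)
ctrl.camera("side"); print(lm("side","stem_mid"));ctrl.camera("top");  part("stem_mid",np.array(N["stem_mid"]))
E
```

```text
-0.9,-0.1,-0.1,0.023,0.0261,0.0016,-0.5,
-0.9,-0.1,-0.1,0.0229,0.0261,0.002,-0.5,
-0.9,-0.1,-0.1,0.0229,0.0261,0.0024,-0.5,
0,0,0,0.03,0,0,-0.5,
4 rows; force [ 1.  -0.2 -0.8] t 27.8
[(0.63, [0.622, -0.0324, 0.0217], [283.0, 273.0])]
stem_mid top 0.59 c [ 0.6197 -0.0448] size [115.  45.] long ang 17
   lm (0.9, [0.6258, -0.0465, 0.023], [296.0, 210.0])
```

>>> {"method": "carry_out", "body": {"motion": [-0.9,0,0,0.023,0.026,0.0016,-0.5,-0.9,0,0,0.023,0.026,0.002,-0.5,-0.9,0,0,0.023,0.026,0.0024,-0.5,0,0,0,0.02,0,0,-0.5,0,0,0,0,0,0,-0.5]}}

```text
time_s: 28.5
eef_pos: [0.622, -0.0323, 0.0981]
eef_rot: [0.089, 0.705, 0.088, -0.699]
wrist_force: [-0.0, 0.0, -1.0]
opening: 0.752
```

```bash
python3 - <<'E'
from h import *
plan([(.621,-.043,.007)],grip=-.5,yaw=105,maxmm=30)
E
```

```text
-0.2,-0.1,0,0.0228,0.0025,0.0011,-0.5,
-0.2,-0.1,0,0.0228,0.0025,0.0011,-0.5,
-0.2,-0.1,0,0.0228,0.0025,0.001,-0.5,
-0.2,-0.1,0,0.0228,0.0025,0.001,-0.5,
4 rows; force [-0.  0. -1.] t 28.5
```

>>> {"method": "carry_out", "body": {"motion": [0,0,0,0.005,0.006,0.002,-0.5,0,0,0,0.02,0.004,0.001,-0.5,0,0,0,0.023,0,0,-0.5,0,0,0,0.022,0,0,-0.5,0,0,0,0.017,0,0,-0.5,0,0,0,0.003,0,0,-0.5]}}

```text
time_s: 29.1
eef_pos: [0.6277, -0.0378, 0.0122]
eef_rot: [0.093, 0.708, 0.09, -0.694]
wrist_force: [-0.8, 0.5, 0.2]
opening: 0.751
```

```bash
python3 - <<'E'
from h import *
plan([(.621,-.043,.006)],grip=-.5,yaw=105,maxmm=30)
E
```

```text
-0.2,-1,-0.4,0.0061,0.0033,0.0079,-0.5,
1 rows; force [-0.8  0.5  0.2] t 29.1
```

>>> {"method": "carry_out", "body": {"motion": [0,-1,-0.4,0.005,0.004,0.006,-0.5,0,0,0,0,0,0,0,0,0,0,0,0,0,1,0,0,0,0,0,0,1,0,0,0,0,0,0,1,0,0,0,0,0,0,1,0,0,0,-0.04,0,0,1,0,0,0,-0.04,0,0,1,0,0,0,-0.04,0,0,1]}}

```text
time_s: 30.0
eef_pos: [0.6184, -0.0422, 0.1249]
eef_rot: [-0.09, -0.697, -0.093, 0.706]
wrist_force: [-0.4, 0.1, -1.7]
opening: 0.341
```

```bash
python3 - <<'E'
from h import *
plan([(.59,.15,.19),(.575,.425,.17)],grip=1,yaw=90)
ctrl.camera("side"); print(lm("side","stem_mid"))
E
```

```text
3,0.1,0.1,-0.0128,-0.0387,-0.0042,1,
3,0.1,0.1,-0.0128,-0.0388,-0.0022,1,
3,0.1,0.1,-0.0129,-0.0389,-0.0003,1,
3,0.1,0.1,-0.0129,-0.0388,0.0017,1,
3,0.1,0.1,-0.013,-0.0387,0.0037,1,
0,0,0,0.0029,-0.0393,0.0021,1,
0,0,0,0.0029,-0.0393,0.0021,1,
0,0,0,0.0029,-0.0393,0.0021,1,
0,0,0,0.0029,-0.0393,0.0021,1,
0,0,0,0.0029,-0.0393,0.0021,1,
0,0,0,0.0029,-0.0393,0.0021,1,
0,0,0,0.0029,-0.0393,0.0021,1,
12 rows; force [-0.4  0.1 -1.7] t 30.0
[(0.75, [0.6163, -0.0408, 0.1364], [283.0, 243.0])]
```

Held at 29 mm, the neck width.

>>> {"method": "carry_out", "body": {"motion": [3,0,0,-0.0128,-0.0387,-0.004,1,3,0,0,-0.0128,-0.0388,-0.002,1,3,0,0,-0.0129,-0.0389,0,1,3,0,0,-0.0129,-0.0388,0.002,1,3,0,0,-0.013,-0.0387,0.004,1,0,0,0,0.003,-0.04,0.002,1,0,0,0,0.003,-0.04,0.002,1,0,0,0,0.003,-0.04,0.002,1,0,0,0,0.003,-0.04,0.002,1,0,0,0,0.003,-0.04,0.002,1]}}

```text
time_s: 31.1
eef_pos: [0.5857, 0.3567, 0.1776]
eef_rot: [0.007, -0.707, 0.009, 0.707]
wrist_force: [0.3, 0.1, -2.2]
opening: 0.338
```

```bash
python3 - <<'E'
from h import *
plan([(.575,.425,.16),(.575,.425,.033)],grip=1,yaw=90,maxmm=40)
ctrl.camera("side"); print(lm("side","stem_mid"))
E
```

```text
-0.7,0,-0.1,0.0087,-0.034,0.0061,1,
-0.7,0,-0.1,0.0087,-0.0341,0.0057,1,
0,0,0,0.0318,0,0,1,
0,0,0,0.0318,0,0,1,
0,0,0,0.0318,0,0,1,
0,0,0,0.0318,0,0,1,
6 rows; force [ 0.3  0.1 -2.2] t 31.1
[(0.98, [0.5849, 0.3614, 0.1948], [218.0, 389.0])]
```

>>> {"method": "carry_out", "body": {"motion": [-0.7,0,0,0.0087,-0.033,0.006,1,-0.7,0,0,0.0087,-0.031,0.006,1,0,0,0,0,0,0,1,0,0,0,0.03,0,0,1,0,0,0,0.03,0,0,1,0,0,0,0.03,0,0,1]}}

```text
time_s: 31.8
eef_pos: [0.5743, 0.4265, 0.067]
eef_rot: [0.003, 0.708, 0.003, -0.706]
wrist_force: [0.8, 0.8, -1.5]
opening: 0.345
```

```bash
python3 - <<'E'
from h import *
plan([(.575,.425,.033)],grip=1,yaw=90,maxmm=40)
E
```

```text
0.5,-0.2,0,0.0341,0.0015,-0.0006,1,
1 rows; force [ 0.8  0.8 -1.5] t 31.8
```

>>> {"method": "carry_out", "body": {"motion": [0,0,0,0.02,0,0,1,0,0,0,0.012,0,0,1,0,0,0,0.002,0,0,1,0,0,0,0,0,0,0,0,0,0,0,0,0,0,0,0,0,-0.04,0,0,0,0,0,0,-0.04,0,0,0,0,0,0,-0.04,0,0,-0.5]}}

```text
time_s: 32.6
eef_pos: [0.5725, 0.4185, 0.1465]
eef_rot: [-0.005, -0.704, 0.002, 0.71]
wrist_force: [0.8, -0.3, 0.1]
opening: 0.653
```

```bash
python3 - <<'E'
from h import *
ctrl.camera("side"); print(lm("side","stem_mid"))
ctrl.camera("top");part("pads_mid",np.array(N["pads_mid"])); print(lm("top","stem_mid"),lm("top","pads_mid"))
plan([(.56,.15,.20),(.600,-.171,.12)],grip=-1,yaw=106)
E
```

```text
[(0.93, [0.5765, 0.4266, 0.0455], [221.0, 451.0]), (0.34, [0.4563, -0.3629, -0.0016], [376.0, 205.0])]
pads_mid top 0.95 c [ 0.5997 -0.1723] size [104.  59.] long ang 16
   lm (0.79, [0.6028, -0.1724, 0.0168], [353.0, 220.0])
[(0.59, [0.5791, 0.4228, 0.043], [76.0, 232.0])] [(0.79, [0.6028, -0.1724, 0.0168], [353.0, 220.0]), (0.72, [0.2536, -0.39, 0.02], [460.0, 381.0]), (0.57, [0.5781, 0.3517, 0.0387], [111.0, 232.0])]
-2.3,0.1,-0.1,-0.0075,0.0385,0.002,-1,
-2.3,0.1,-0.1,-0.0076,0.0383,0.0035,-1,
-2.3,0.1,-0.1,-0.0076,0.0382,0.005,-1,
-2.3,0.1,-0.1,-0.0077,0.0379,0.0065,-1,
-2.3,0.1,-0.1,-0.0078,0.0376,0.0079,-1,
-2.3,0.1,-0.1,-0.0078,0.0373,0.0094,-1,
-2.3,0.1,-0.1,-0.0079,0.0369,0.0108,-1,
0,0,0,0.01,0.0399,0.0063,-1,
0,0,0,0.01,0.0399,0.0063,-1,
0,0,0,0.01,0.0399,0.0063,-1,
0,0,0,0.01,0.0399,0.0063,-1,
0,0,0,0.01,0.0399,0.0063,-1,
0,0,0,0.01,0.0399,0.0063,-1,
0,0,0,0.01,0.0399,0.0063,-1,
0,0,0,0.01,0.0399,0.0063,-1,
15 rows; force [-0.4  0.1 -0.3] t 33.0
```

>>> {"method": "carry_out", "body": {"motion": [-2.3,0,0,-0.0075,0.045,0.002,-1,-2.3,0,0,-0.0076,0.045,0.0035,-1,-2.3,0,0,-0.0076,0.045,0.005,-1,-2.3,0,0,-0.0077,0.045,0.0065,-1,-2.3,0,0,-0.0078,0.045,0.008,-1,-2.3,0,0,-0.0078,0.045,0.0094,-1,-2.3,0,0,0,0.045,0.0108,-1,0,0,0,0,0.045,0.006,-1,0,0,0,0,0.045,0.006,-1,0,0,0,0,0.04,0.006,-1]}}

```text
time_s: 33.95
eef_pos: [0.58, -0.0408, 0.1782]
eef_rot: [-0.111, -0.685, -0.106, 0.713]
wrist_force: [0.9, 0.5, -0.3]
opening: 1.003
```

```bash
python3 - <<'E'
from h import *
plan([(.600,-.171,.10)],grip=-1,yaw=106)
E
```

```text
0.4,0.6,0,0.0198,0.0325,0.0043,-1,
0.4,0.6,0,0.0197,0.0326,0.0043,-1,
0.4,0.6,0,0.0197,0.0326,0.0042,-1,
0.4,0.6,0,0.0196,0.0326,0.0042,-1,
4 rows; force [ 0.9  0.5 -0.3] t 34.0
```

>>> {"method": "carry_out", "body": {"motion": [0.4,0.6,0,0.015,0.0325,0.0043,-1,0.4,0.6,0,0.02,0.0326,0.0043,-1,0.4,0.6,0,0.02,0.0326,0.004,-1,0.4,0.6,0,0.02,0.03,0.004,-1,0,0,0,0,0,0,-1]}}

```text
time_s: 34.45
eef_pos: [0.5964, -0.1784, 0.0943]
eef_rot: [-0.095, -0.699, -0.097, 0.702]
wrist_force: [-0.4, 1.8, 0.1]
opening: 1.0
```

```bash
python3 - <<'E'
from h import *
ctrl.camera("side"); print(lm("side","pads_mid"))
ctrl.camera("top"); part("pads_mid",np.array(N["pads_mid"]))
plan([(.600,-.172,.09),(.6,-.172,.006)],grip=-1,yaw=106)
E
```

```text
[(0.73, [0.6056, -0.1734, 0.0199], [307.0, 236.0])]
pads_mid top 0.53 c [ 0.6023 -0.171 ] size [104.  31.] long ang 47
   lm (0.58, [0.603, -0.1686, 0.0142], [351.0, 221.0])
-0.1,-0.1,0,0.0096,-0.0023,-0.0011,-1,
0,0,0,0.042,0,0,-1,
0,0,0,0.042,0,0,-1,
3 rows; force [-0.1 -0.2  0.5] t 34.7
```

>>> {"method": "carry_out", "body": {"motion": [0,0,0,0.01,-0.003,-0.002,-1,0,0,0,0.027,0,0,-1,0,0,0,0.027,0,0,-1,0,0,0,0.02,0,0,-1,0,0,0,0.004,0,0,-1,0,0,0,0,0,0,-1]}}

```text
time_s: 35.3
eef_pos: [0.6054, -0.1642, 0.0125]
eef_rot: [0.103, 0.703, 0.1, -0.696]
wrist_force: [1.3, 0.5, 0.3]
opening: 1.001
```

```bash
python3 - <<'E'
from h import *
plan([(.602,-.172,.006)],grip=-1,yaw=106)
E
```

```text
0.5,-0.5,-0.3,0.0065,0.0065,0.0055,-1,
1 rows; force [1.3 0.5 0.3] t 35.3
```

>>> {"method": "carry_out", "body": {"motion": [0,-0.5,-0.3,0.006,0.0065,0.0045,-1,0,0,0,0,0,0,-1,0,0,0,0,0,0,1,0,0,0,0,0,0,1,0,0,0,0,0,0,1,0,0,0,0,0,0,1,0,0,0,-0.04,0,0,1,0,0,0,-0.04,0,0,1,0,0,0,-0.05,0,0,1]}}

```text
time_s: 36.2
eef_pos: [0.5982, -0.1697, 0.1336]
eef_rot: [-0.098, -0.696, -0.104, 0.704]
wrist_force: [1.3, 0.4, -1.9]
opening: 0.639
```

```bash
python3 - <<'E'
from h import *
plan([(.58,.05,.19),(.575,.271,.17)],grip=1,yaw=90)
ctrl.camera("side"); print(lm("side","pads_mid"))
E
```

```text
2.7,0.1,0.1,-0.0091,-0.0361,-0.0074,1,
2.7,0.1,0.1,-0.0092,-0.0364,-0.0057,1,
2.7,0.1,0.1,-0.0092,-0.0366,-0.0039,1,
2.7,0.1,0.1,-0.0092,-0.0367,-0.0022,1,
2.7,0.1,0.1,-0.0093,-0.0368,-0.0004,1,
2.7,0.1,0.1,-0.0093,-0.0367,0.0013,1,
0,0,0,0.004,-0.0442,0.001,1,
0,0,0,0.004,-0.0442,0.001,1,
0,0,0,0.004,-0.0442,0.001,1,
0,0,0,0.004,-0.0442,0.001,1,
0,0,0,0.004,-0.0442,0.001,1,
11 rows; force [ 1.3  0.4 -1.9] t 36.2
[(0.88, [0.5978, -0.1706, 0.1424], [308.0, 206.0]), (0.68, [0.2579, -0.3975, 0.0213], [447.0, 206.0])]
```

>>> {"method": "carry_out", "body": {"motion": [2.7,0,0,-0.009,-0.04,-0.007,1,2.7,0,0,-0.009,-0.04,-0.006,1,2.7,0,0,-0.009,-0.04,-0.004,1,2.7,0,0,-0.009,-0.04,-0.002,1,2.7,0,0,-0.009,-0.04,0,1,2.7,0,0,-0.009,-0.04,0.001,1,0,0,0,0,-0.044,0.001,1,0,0,0,0,-0.044,0.001,1,0,0,0,0,-0.044,0.001,1]}}

```text
time_s: 37.2
eef_pos: [0.5797, 0.2061, 0.1947]
eef_rot: [-0.005, 0.709, -0.008, -0.705]
wrist_force: [0.4, -0.7, -1.6]
opening: 0.637
```

```bash
python3 - <<'E'
from h import *
plan([(.575,.271,.16)],grip=1,yaw=90)
ctrl.camera("side"); print(lm("side","pads_mid"))
E
```

```text
-0.5,-0.2,-0.1,0.0172,-0.0325,0.0031,1,
-0.5,-0.2,-0.1,0.0173,-0.0324,0.0027,1,
2 rows; force [ 0.4 -0.7 -1.6] t 37.2
[(0.91, [0.5812, 0.2064, 0.2049], [253.0, 316.0]), (0.67, [0.2607, -0.3952, 0.024], [446.0, 206.0])]
```

>>> {"method": "carry_out", "body": {"motion": [-0.5,0,0,0.017,-0.032,0.003,1,-0.5,0,0,0.017,-0.03,0.003,1,0,0,0,0,0,0,1,0,0,0,0.03,0,0,1,0,0,0,0.02,0,0,1,0,0,0,0,0,0,1]}}

```text
time_s: 37.9
eef_pos: [0.5728, 0.2721, 0.1051]
eef_rot: [0.005, 0.709, 0.001, -0.706]
wrist_force: [-0.3, 0.3, -1.7]
opening: 0.637
```

```bash
python3 - <<'E'
from h import *
ctrl.camera("side"); print(lm("side","pads_mid"),lm("side","headset_mid"),lm("side","caliper_mid"))
plan([(.575,.271,.033)],grip=1,yaw=90,maxmm=30)
E
```

```text
[(0.56, [0.5731, 0.2717, 0.1121], [250.0, 367.0])] [(0.92, [0.5837, 0.1727, 0.0437], [266.0, 341.0]), (0.73, [0.2688, 0.2586, 0.0159], [392.0, 423.0]), (0.4, [0.7364, -0.2351, 0.0022], [272.0, 214.0])] [(0.87, [0.5766, 0.3534, 0.0393], [237.0, 417.0])]
0.2,-0.2,-0.1,0.0255,0.0007,0.0005,1,
0.2,-0.2,-0.1,0.0255,0.0007,0.0004,1,
0.2,-0.2,-0.1,0.0255,0.0007,0.0003,1,
3 rows; force [-0.6  0.1 -0.9] t 38.1
```

Neighbours clear; lower, release at slightly wider opening, and rise.

>>> {"method": "carry_out", "body": {"motion": [0,0,0,0.025,0.001,0,1,0,0,0,0.025,0,0,1,0,0,0,0.02,0,0,1,0,0,0,0.003,0,0,1,0,0,0,0,0,0,-0.5,0,0,0,0,0,0,-0.5,0,0,0,-0.04,0,0,-0.5,0,0,0,-0.04,0,0,-0.5,0,0,0,-0.04,0,0,0]}}

```text
time_s: 39.0
eef_pos: [0.5797, 0.2714, 0.1676]
eef_rot: [0.002, 0.715, 0.002, -0.699]
wrist_force: [-0.6, -0.4, 0.0]
opening: 0.598
```

```bash
python3 - <<'E'
from h import *
cv2.imwrite("pics/side2.png",ctrl.camera("side"))
for n in N: print(n,lm("side",n))
plan([(.42,.295,.2),(.35,.297,.17)],grip=1,yaw=90,maxmm=40)
E
```

```text
pads_mid [(0.94, [0.5835, 0.2725, 0.0378], [249.0, 381.0])]
headset_mid [(0.91, [0.582, 0.1727, 0.0407], [267.0, 342.0])]
stem_mid [(0.7, [0.5751, 0.4244, 0.0427], [223.0, 451.0])]
caliper_mid [(0.77, [0.5746, 0.3528, 0.0402], [238.0, 417.0])]
0.1,-0.3,0,-0.0075,-0.0049,0.0318,1,
0.1,-0.3,0,-0.0073,-0.0048,0.0319,1,
0.1,-0.3,0,-0.0072,-0.0048,0.0319,1,
0.1,-0.3,0,-0.007,-0.0048,0.0319,1,
0.1,-0.3,0,-0.0069,-0.0047,0.032,1,
0,0,0,0.015,-0.001,0.035,1,
0,0,0,0.015,-0.001,0.035,1,
7 rows; force [ 0.6 -0.8  0.2] t 39.2
```

View pics/side2.png

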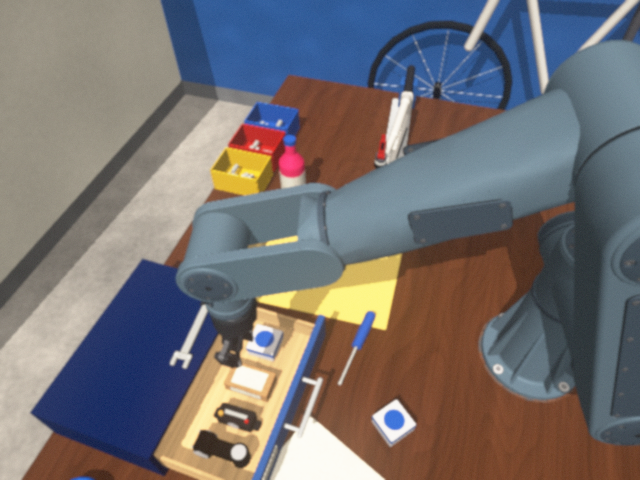

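>>> {"method": "carry_out", "body": {"motion": [0,-0.3,0,-0.008,-0.005,0.035,1,0,-0.3,0,-0.007,-0.005,0.035,1,0,-0.3,0,-0.007,-0.005,0.035,1,0,-0.3,0,-0.007,-0.005,0.035,1,0,-0.3,0,-0.007,-0.005,0.035,1,0,0,0,0.01,-0.001,0.035,1,0,0,0,0.01,-0.001,0.03,1,0,0,0,0,0,0,1]}}

```text
time_s: 40.05
eef_pos: [0.3237, 0.2938, 0.1697]
eef_rot: [-0.004, -0.699, 0.002, 0.716]
wrist_force: [0.1, -0.7, 0.3]
opening: -0.0
```

```bash
python3 - <<'E'
from h import *
plan([(.365,.3,.18),(.365,.3,.06)],grip=1,yaw=90,maxmm=30)
E
```

```text
0.1,0.7,-0.2,-0.0057,-0.003,-0.0205,1,
0.1,0.7,-0.2,-0.0054,-0.003,-0.0206,1,
0,0,0,0.03,0,0,1,
0,0,0,0.03,0,0,1,
0,0,0,0.03,0,0,1,
0,0,0,0.03,0,0,1,
6 rows; force [ 0.1 -0.7  0.3] t 40.0
```

>>> {"method": "carry_out", "body": {"motion": [0,0.7,-0.2,0,-0.003,-0.02,1,0,0.7,-0.2,0,-0.003,-0.02,1,0,0,0,0.02,0,0,1,0,0,0,0.03,0,0,1,0,0,0,0.03,0,0,1,0,0,0,0.02,0,0,1,0,0,0,0,0,0,1]}}

```text
time_s: 40.75
eef_pos: [0.366, 0.2985, 0.0616]
eef_rot: [-0.003, -0.706, -0.0, 0.708]
wrist_force: [-0.1, -1.3, -0.1]
opening: -0.002
```

```bash
python3 - <<'E'
from h import *
plan([(.40,.3,.06),(.57,.3,.06)],grip=1,yaw=90,maxmm=20)
E
```

```text
0.1,0.1,-0.1,0.0008,-0.0007,-0.017,1,
0.1,0.1,-0.1,0.0008,-0.0007,-0.017,1,
0,0,0,0,0,-0.0189,1,
0,0,0,0,0,-0.0189,1,
0,0,0,0,0,-0.0189,1,
0,0,0,0,0,-0.0189,1,
0,0,0,0,0,-0.0189,1,
0,0,0,0,0,-0.0189,1,
0,0,0,0,0,-0.0189,1,
0,0,0,0,0,-0.0189,1,
0,0,0,0,0,-0.0189,1,
11 rows; force [-0.1 -1.3 -0.1] t 40.8
```

>>> {"method": "carry_out", "body": {"motion": [0,0,0,0,0,-0.017,1,0,0,0,0,0,-0.015,1,0,0,0,0,0,-0.015,1,0,0,0,0,0,-0.017,1,0,0,0,0,0,-0.018,1,0,0,0,0,0,-0.018,1,0,0,0,0,0,-0.018,1,0,0,0,0,0,-0.018,1,0,0,0,0,0,-0.018,1,0,0,0,0,0,-0.018,1]}}

```text
time_s: 41.75
eef_pos: [0.5446, 0.2965, 0.0621]
eef_rot: [-0.004, -0.702, 0.002, 0.712]
wrist_force: [-1.3, -1.5, -0.8]
opening: 0.002
```

```bash
python3 - <<'E'
from h import *
plan([(.56,.3,.06),(.6,.3,.06)],grip=1,yaw=90,maxmm=10)
ctrl.camera("side"); print(lm("side","drawer_handle"))
E
```

```text
0.1,0.4,-0.2,0.0009,-0.0017,-0.0077,1,
0.1,0.4,-0.2,0.001,-0.0018,-0.0077,1,
0,0,0,0,0,-0.01,1,
0,0,0,0,0,-0.01,1,
0,0,0,0,0,-0.01,1,
0,0,0,0,0,-0.01,1,
6 rows; force [-1.3 -1.5 -0.8] t 41.8
[(0.68, [0.559, 0.2972, 0.0801], [253.0, 387.0])]
```

>>> {"method": "carry_out", "body": {"motion": [0,0.4,-0.2,0,-0.0017,-0.01,1,0,0.4,-0.2,0,-0.0017,-0.01,1,0,0,0,0,0,-0.01,1,0,0,0,0,0,-0.008,1,0,0,0,0,0,-0.007,1,0,0,0,0,0,-0.007,1]}}

```text
time_s: 42.45
eef_pos: [0.6001, 0.3002, 0.0631]
eef_rot: [0.002, 0.707, 0.001, -0.707]
wrist_force: [-1.0, -1.1, -0.2]
opening: -0.005
```

```bash
python3 - <<'E'
from h import *
ctrl.camera("side"); print(lm("side","drawer_handle")); print(ctrl.get_obs()["eef_pos"],ctrl.get_obs()["wrist_force"])
E
```

```text
[(0.85, [0.617, 0.296, 0.0794], [228.0, 378.0])]
[0.60104161 0.30027936 0.06340962] [-0.84349146  0.58099297 -0.00414703]
```

Near shut; small pushes until the stop gives a force.

>>> {"method": "carry_out", "body": {"motion": [0,0,0,0,0,-0.004,1,0,0,0,0,0,-0.004,1,0,0,0,0,0,-0.004,1,0,0,0,0,0,-0.004,1]}}

```text
time_s: 42.95
eef_pos: [0.6053, 0.3008, 0.0623]
eef_rot: [-0.003, -0.698, -0.0, 0.716]
wrist_force: [-16.8, -4.0, 12.8]
opening: 0.002
```

```bash
python3 - <<'E'
from h import *
ctrl.camera("side"); print(lm("side","drawer_handle")); print(ctrl.get_obs()["eef_pos"],ctrl.get_obs()["wrist_force"])
E
```

```text
[]
[0.60527351 0.30078626 0.06222724] [-15.10168669  -1.32721401  10.5709062 ]
```

>>> {"method": "carry_out", "body": {"motion": [0,0,0,0,0,0.02,1,0,0,0,0,0,0.03,1,0,0,0,-0.02,0,0.04,1,0,0,0,-0.04,0,0.04,1,0,0,0,-0.04,0,0.04,1,0,0,0,-0.04,0,0.04,1,0,0,0,-0.02,0,0.02,1,0,0,0,0,0,0,1]}}

```text
time_s: 43.85
eef_pos: [0.3877, 0.3011, 0.2178]
eef_rot: [-0.003, -0.699, -0.001, 0.715]
wrist_force: [1.1, -0.4, -0.0]
opening: 0.004
```

```bash
python3 - <<'E'
from h import *
a=ctrl.camera("top");b=ctrl.camera("side")
cv2.imwrite("pics/fin.png",cv2.resize(np.vstack([a[40:340],b[80:460]]),None,fx=.85,fy=.85))
for n in ["drawer_handle","lever_tip","axle_head","pads_mid","headset_mid","tape","fluid","drink","grease","spanner","driver"]: print(n,lm("top",n)[:2],lm("side",n)[:2])
print(ctrl.get_obs()["wrist_force"])
E
```

```text
drawer_handle [(0.62, [0.6209, 0.2931, 0.0733], [134.0, 209.0])] [(0.97, [0.6176, 0.2968, 0.0784], [227.0, 379.0])]
lever_tip [(0.97, [0.4692, -0.4545, 0.1818], [511.0, 272.0])] [(0.65, [0.4698, -0.452, 0.1825], [384.0, 136.0])]
axle_head [(0.74, [0.4506, -0.3638, 0.1864], [465.0, 282.0]), (0.71, [0.7053, -0.3312, 0.0036], [422.0, 176.0])] [(0.73, [0.4594, -0.3659, 0.1788], [380.0, 157.0])]
pads_mid [(0.93, [0.2526, -0.3902, 0.021], [460.0, 382.0]), (0.45, [0.7571, -0.1326, -0.0008], [334.0, 155.0])] [(0.73, [0.7235, 0.2226, 0.1139], [195.0, 327.0]), (0.15, [0.3898, 0.1104, -0.0019], [355.0, 350.0])]
headset_mid [(0.78, [0.267, 0.2592, 0.0145], [152.0, 379.0]), (0.66, [0.6212, 0.2962, 0.0707], [133.0, 209.0])] [(0.91, [0.2651, 0.2587, 0.0156], [394.0, 423.0])]
tape [(0.84, [0.755, -0.1323, 0.0011], [334.0, 156.0])] [(0.74, [0.7579, -0.1301, -0.0017], [251.0, 240.0])]
fluid [(0.83, [0.7039, -0.3323, 0.0021], [422.0, 177.0])] [(0.87, [0.7059, -0.3312, 0.0008], [293.0, 195.0])]
drink [(0.55, [0.7494, 0.0035, -0.002], [274.0, 159.0])] [(0.91, [0.7533, 0.0053, -0.0004], [232.0, 277.0])]
grease [(0.63, [0.7327, -0.2373, 0.0008], [380.0, 165.0]), (0.61, [0.7044, -0.3307, 0.0038], [422.0, 177.0])] [(0.66, [0.7348, -0.2356, 0.0033], [272.0, 214.0])]
spanner [(0.91, [0.717, 0.2217, 0.1208], [164.0, 158.0]), (0.24, [0.7064, -0.33, 0.0028], [421.0, 176.0])] [(0.98, [0.7221, 0.2201, 0.1165], [196.0, 326.0])]
driver [(0.76, [0.3869, 0.112, -0.0001], [224.0, 321.0])] [(0.8, [0.3908, 0.1103, -0.0014], [355.0, 350.0]), (0.56, [0.7056, -0.3319, -0.0004], [293.0, 195.0])]
[ 0.14876479 -0.25824875 -0.30159309]
```

View pics/fin.png

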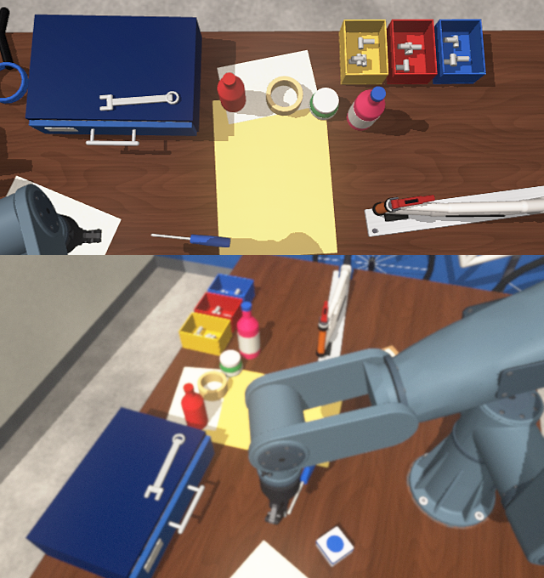

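```bash
python3 - <<'E'
from h import *
a=ctrl.camera("top")
cv2.imwrite("pics/dr.png",cv2.resize(a[160:230,20:250],None,fx=3.4,fy=3.4,interpolation=cv2.INTER_CUBIC))
for u in (80,110,180,200): print(u,[tuple(int(t) for t in a[v,u]) for v in range(176,204,2)])
for v in (180,184,188,192,196,200): print(v,ray("top",110,v,.115)[0].round(4),ray("top",110,v,.103)[0].round(4))
E
```

```text
80 [(100, 51, 33), (105, 53, 34), (28, 8, 1), (173, 106, 69), (174, 103, 61), (177, 106, 63), (89, 48, 25), (215, 226, 232), (87, 94, 98), (83, 79, 77), (60, 33, 14), (31, 37, 61), (27, 40, 66), (31, 40, 63)]
110 [(99, 50, 33), (99, 50, 31), (47, 18, 6), (171, 102, 61), (175, 105, 64), (175, 105, 62), (149, 90, 53), (50, 24, 9), (130, 133, 135), (124, 124, 126), (116, 117, 120), (111, 112, 114), (108, 109, 111), (102, 102, 103)]
180 [(98, 50, 36), (97, 49, 33), (104, 52, 34), (23, 36, 48), (174, 104, 64), (168, 103, 63), (181, 108, 67), (74, 46, 32), (65, 42, 31), (64, 42, 29), (67, 43, 33), (69, 41, 23), (32, 43, 70), (36, 45, 69)]
200 [(97, 48, 36), (96, 50, 36), (102, 52, 37), (32, 37, 49), (175, 108, 67), (165, 100, 63), (173, 104, 66), (82, 49, 36), (65, 44, 35), (67, 45, 37), (65, 43, 36), (68, 42, 30), (37, 48, 73), (36, 45, 70)]
180 0.6722 0.6755
184 0.6638 0.667
188 0.6555 0.6586
192 0.6471 0.6501
196 0.6388 0.6417
200 0.6305 0.6333
```

View pics/dr.png

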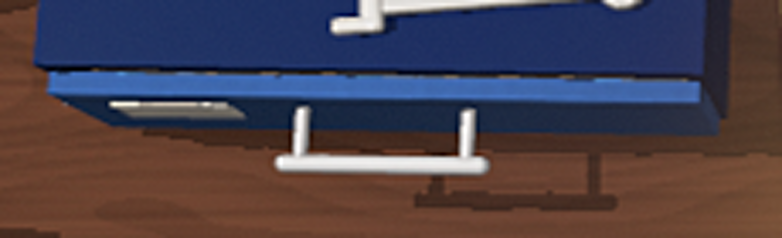

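```bash
python3 -c "
from bench import ctrl
print(ctrl.hand_in())"
```

```text
the job is handed in; nothing more can be done
None
```

The fork is ready for the next shift, and I have handed the job in after about 44 s of robot time; the hand-in gave no verdict.

**Axle and lever:** I screwed the axle in about 2¼ turns with the lever open. It stopped dead at about 18 N with the lever pointing away from the crown. I then folded the lever along the fork leg. At the end its tip stood at z = 0.182 m, 88–90 mm out from the axis, and within about 4° of the fork leg direction.

**Parts:** All four were on the bench: the headset box (the right-hand one), the small pad box, the caliper and the stem. I placed them all in the drawer, and the picture taken before closing showed all four lying inside. The look-alike headset box and the large pad box were left alone.

**Drawer:** I pushed it until it stopped at about 15 N. In the top picture the front panel sits against the unit and the handle at x ≈ 0.622 m, which is shut to within about 2 mm. The network's handle points read 1 to 4 mm less (0.618 and 0.621 m), within their error.

**Other checks:** I compared the tape, drink, fluid, grease, spanner and driver with the pictures, and none was noticeably moved. The arm was clear of everything at hand-in. The network's lever point was several times not found in the top picture during turning, so I used the side view instead. The headset grasp came out about 10 mm off at first because of a small tool tilt, so I redid it before lifting.

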